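Load a single onto the record washer

TASK

Load the record washer with the 7-inch single: put the plain riser sleeve on its spindle first, to bring the record up to brush height, then the single in its label guard (now lying on the sloping wooden rest), then the stepped clamp on top, each fully home, the guard's hub uppermost and the clamp's wide end down. Lower each one all the way rather than letting it drop down the spindle, let go of it, and leave the other things on the cabinet top where they stand.

Things in the scene. Friction and masses are not known exactly. Their poses are not given: they have to be found in the camera images.
- washer: Record washer, fixed: white case, top at 52 mm, reaching 75 mm in front (-x) and 150 mm behind (+x) the spindle, 95 mm to either side; on it a round drive plate, radius 50 mm, top at 65 mm, with an upright steel spindle, 14 mm diameter. Origin: on the table under the spindle; z up. A brush arm is parked behind the spindle (see pillar)
- seat (a point): centre of the drive plate's top face at the foot of the spindle, 65 mm above the table: the sleeve's underside rests here when home; z up, axes as the washer's
- spindle_tip (a point): top of the spindle, 110 mm above the seat (175 mm above the table); the last 8 mm taper from 14 to 6 mm diameter
- pillar (a point): top of the brush arm's pillar (radius 16 mm, 170 mm above the table), 122 mm behind and 68 mm to the right (-y) of the spindle. From it the arm with its brush runs 146 mm to the left (+y), level, 130 to 170 mm above the table and 22 mm wide
- rest: Sloping wooden rest, fixed: a board 185 mm along the slope and 170 mm wide, tilted 35 degrees from level, low edge to the rest's -x, high edge 128 mm up; two 12 mm wooden pegs at the low edge stand 22 mm out of the board and stop the record's rim. Origin: on the table under the record's centre (the board's face is 75 mm above it); z up
- sleeve: Riser sleeve, loose: plain aluminium tube, outer diameter 50 mm, bore 18 mm, 60 mm high, standing upright on the table. Origin: centre of its underside; z along its axis, up. About 0.18 kg. The cup and the adapter stand close to either side of it
- record: 7-inch single in its label guard, loose, one rigid piece on the rest, its axis 35 degrees from vertical. Black disc 176 mm diameter, 5 to 8 mm above the origin; grey guard discs 100 mm diameter under it (0 to 5 mm), 92 mm on it (to 13 mm); grey hub 42 mm diameter (13 to 34 mm); bore 18 mm. Origin: centre of the underside, z along the axis to the hub. 0.16 kg. Home: underside on the sleeve's top
- hub_top (a point): centre of the hub's end face, 34 mm along the record's z from its origin
- clamp: Clamp, loose: steel, stepped, 60 mm high; lower 16 mm is 64 mm in diameter, above it a ribbed grip 50 mm in diameter; bore 18 mm right through; upright on the table, wide end down. Origin: centre of its underside, z up along its axis. About 0.4 kg. The roller and the bottle stand close to either side of it. Home: its underside lies on the hub's end face
- cup: Bystander: stainless steel cup, 85 mm high, 72 mm diameter at the rim, loose; origin at the centre of its underside
- adapter: Bystander: orange plastic ring adapter with a cross web, 68 mm diameter, 9 mm thick, lying flat, loose; origin at the centre of its underside
- roller: Bystander: black silicone cleaning roller with a handle on a low cradle, 170 mm long along its x (-80 to +90 mm), 50 mm wide, 45 mm high, loose; origin at the underside between drum and handle
- bottle: Bystander: white capped bottle, 48 mm diameter, 112 mm high, upright, loose; origin at the centre of its underside
- coaster: Bystander: round glass coaster, 96 mm diameter, 8 mm thick, flat, loose; origin at the centre of its underside. (Also about, fixed: an amplifier 86 mm high at the table's left side and a 182 mm high row of singles between wooden bookends at its right side, both more than 0.45 m from the middle line; a 60 mm high steel tray unit at the far edge.)
- canister: Bystander: upright steel canister, 52 mm diameter, 150 mm high, loose, between the washer and the rest; origin at the centre of its underside
There are look-alikes about, which are no part of the job. Leave any yellow look-alike of the clamp alone. Leave any orange look-alike of the sleeve alone.

How it is judged:
On the way, in this order (a step that is already met when the one before it is completed fails the run):
1. the riser sleeve is home on the drive plate (horizontal distance between sleeve and seat below 0.005 m and z of sleeve in the frame of seat between -0.004 and 0.004 m and angle between sleeve's own z axis and vertical below 0.06 rad), for 0.2 s.
2. the single is home on the sleeve (all of step 1 and horizontal distance between record and seat below 0.005 m and z of record in the frame of seat between 0.056 and 0.064 m and angle between record's own z axis and vertical below 0.06 rad), for 0.2 s.
3. the clamp is home on the label-guard hub (all of step 2 and horizontal distance between clamp and seat below 0.005 m and z of clamp in the frame of seat between 0.09 and 0.098 m and angle between clamp's own z axis and vertical below 0.06 rad), for 0.2 s.
At the end, for the whole second after the job is handed in: On the spindle: sleeve's underside at the seat, single's (hub up) 60 mm and clamp's (wide end down) 94 mm above it, each within 4 mm of that height, its axis within 5 mm of the spindle's and 0.06 rad of upright; all at rest, let go (all of step 3 and linear speed of each of sleeve, record, clamp below 0.02 m/s); the robot touches nothing.
It fails at once if the cup, adapter, roller, bottle, coaster or canister is shoved more than 20 mm or tipped over (distance of any of cup, adapter, roller, bottle, coaster, canister from where it was at the start of the episode above 0.02 m or angle between any of cup, adapter, roller, bottle, coaster, canister's own z axis and vertical above 0.35 rad).
It fails at once if the sleeve falls freely down the spindle (faster than 0.45 m/s with no finger on it, as from 10 mm or more) (horizontal distance between sleeve and seat below 0.02 m and contact force between the fingers and sleeve below 0.01 N and linear speed of sleeve above 0.45 m/s).
It fails at once if the record falls freely down the spindle (faster than 0.45 m/s with no finger on it, as from 10 mm or more) (horizontal distance between record and seat below 0.02 m and contact force between the fingers and record below 0.01 N and linear speed of record above 0.45 m/s).
It fails at once if the clamp falls freely down the spindle (faster than 0.45 m/s with no finger on it, as from 10 mm or more) (horizontal distance between clamp and seat below 0.02 m and contact force between the fingers and clamp below 0.01 N and linear speed of clamp above 0.45 m/s).
It also fails if it takes over 72 s, if anything falls off the work surface, if the arm or the gripper's body presses on something with over 40 N, if the wrist force passes 120 N, or if a joint passes its speed limit or range.

ROBOT

A 6-joint arm with a two-finger parallel gripper is mounted at the origin on the work surface. World frame = base frame: x ahead of the robot, y to its left, z up, the work surface at z = 0. Lengths are in m, angles in rad, forces in N, time in s.
With the tool pointing down it reaches from about 0.375 to 0.9 m from the base axis. Payload 3.1 kg.
Tool frame: the origin (TCP) lies midway between the tips of the shut fingers; the grasp point (between the pads) lies 19 mm behind it; z points along the fingers, y is the line along which they close (so a half turn about z gives the same grasp; the last joint's range is limited). The gripper opens to 85 mm and grips with 20 to 120 N. Pads are 22 mm wide; open, the fingers measure 114 mm over their backs; the gripper's body (76 mm by 85 mm) begins 54 mm behind the grasp point. The pads swing forward as they close: fully open they stand 13 mm farther back than shut.
Start: joints at [-1.452, 0.527, 1.433, -0, 1.181, -0.178], TCP at [0.183, -0.598, 0.231] pointing down, gripper open.
Joint ranges: [-3.08, 3.08], [-0.75, 2.2], [0.22, 2.44], [-1.43, 4.57], [0, 2.65], [-2.85, 2.85]. Speed limits (rad/s): [2.79, 2.79, 3.14, 3.14, 3.14, 3.14].

INTERFACE

Orientations are given as a unit quaternion [x, y, z, w].
In Python, from station import manip gives the robot as it stands. The module is installed in compiled form; this text tells all that it offers.
- The arm moves only by the tool apply_moves, never from a script. Its arguments are lists of equal length, an entry for each row: "claw": the gripper's target within -1 to 1 (fully open at 1, half-way at 0, shut at -1); "travel": the shift along the tool's x, y, z scaled (see below), a list of three; "turn": the turn, a rotation vector about the tool's x, y, z scaled (see below), a list of three. In form: {"claw": [claw, ...], "travel": [[dx, dy, dz], ...], "turn": [[rx, ry, rz], ...]}. A call has 1 to 5 rows; each row is the pose to reach, as a shift and turn from the pose commanded when the call began, along the tool's axes at that moment, turning the shorter way round; what a row does not reach only later rows make up. The controller multiplies each number of a shift by 800 mm and each number of a turn by 180 degrees. A row lasts 1/12 s, in which the tool goes at most 41.7 mm and 7.16 degrees, less where a joint would pass 70% of its speed; a pose out of reach is approached as far as the arm can. A call with a number of a shift or a turn outside -1 to 1 is refused whole. A call with a gripper value outside its range is refused whole. The fingers move at their own pace and stop on an object; "newtons" is the grip in N (left out, the last holds). Time passes only in rows, so rows that repeat a pose let the fingers close. It gives the time, the measured TCP pose, the force, the opening and the grip force at its end, in the units of the state.
- manip.sense(): the state, without advancing time (a new reading comes with each control period).
- manip.snapshot(name): name is "scene" or "top" or "wrist"; returns a dict with "pixels" (384x512x3 uint8, red, green, blue), "depth" (384x512 float32, m along the optical axis (not along the pixel's ray), 0 where there is no reading), "intrinsics" (3x3 intrinsics, pixels), "R" (3x3) and "t" (3): a world point X has camera coordinates R X + t. Camera axes: x right, y down, z forward; pixel columns grow to the right and rows downward; lengths in m; the calibration is good to about 2 mm. A picture is of the moment at which its call begins.
- manip.sign_off(): hands the job in; it is judged then, once.
The state is a dict: "t": time; "q": joint angles; "qd": joint speeds; "tau": joint torques, N m; "tcp_pos": TCP position; "tool_rot": TCP orientation; "force": force on the tool from outside, world axes, zero at the start; "ft_torque": the same for the moment, N m; "finger_gap": opening from 0.0 (shut) to 1.0 (fully open); "gripper_force": force on a finger pad.
Only numpy, scipy, OpenCV 4.12 (cv2) and the standard library are available. Lean on these libraries where they do the work, as an engineer would, in place of code of your own. Each camera call takes 0.05 s, during which the arm holds its last target. There are 200 camera calls.

## Working session

There is one attempt and no reset: what is moved stays moved. The work goes in short steps, Python scripts to look and compute and a tool call to move; the robot and the scene stay as the last step left them, time stands still between calls to the robot, and variables do not carry over. Pictures are saved under pics/ and viewed, at most 10 in all, crops included, and the job is handed in when it is done.

Besides the shell and the picture viewer there is one more tool, called after "Call:" by a JSON object that holds its "name" and its "arguments", one argument or row to a line. apply_moves: Moves the arm, as the interface text tells. Shifts and turns lie within -1 to 1; 1 stands for 800 mm of shift or 180 degrees of turn. Its arguments: {"type":"object","properties":{"claw":{"type":"array","items":{"type":"number"}},"travel":{"type":"array","items":{"type":"array","items":{"type":"number"}}},"turn":{"type":"array","items":{"type":"array","items":{"type":"number"}}},"newtons":{"type":"number"}},"required":["claw","travel","turn"]}

```bash
mkdir -p pics; cat > h.py <<'E'
import numpy as np, cv2, pickle
from station import manip
from scipy.spatial.transform import Rotation as Ro
def snap(n,f=None):
    s=manip.snapshot(n); pickle.dump(s,open(n+'.pkl','wb'))
    if f: cv2.imwrite('pics/'+f,s['pixels'][:,:,::-1])
    return s
def load(n): return pickle.load(open(n+'.pkl','rb'))
def cloud(s):
    d=s['depth']; v,u=np.mgrid[:d.shape[0],:d.shape[1]]
    K=s['intrinsics']
    P=np.stack([(u-K[0,2])/K[0,0]*d,(v-K[1,2])/K[1,1]*d,d],-1)
    W=(P-s['t'])@s['R']
    W[d==0]=np.nan
    return W
def proj(s,X):
    c=s['R']@np.array(X)+s['t']; p=s['intrinsics']@c; return p[:2]/p[2]
E
python3 - <<'E'
from h import *
a=snap('top'); b=snap('scene')
cv2.imwrite('pics/a.png',cv2.resize(a['pixels'][:,:,::-1],(800,600)))
cv2.imwrite('pics/b.png',cv2.resize(b['pixels'][:,:,::-1],(800,600)))
s=manip.sense(); print(s)
for x in(a,b): print(x['R'],x['t'],x['intrinsics'])
E
```

```text
{'t': 0.1, 'q': array([-1.45248768e+00,  5.28389443e-01,  1.43373076e+00,  2.79620314e-05,
        1.18140358e+00, -1.78511953e-01]), 'qd': array([ 0.0010327 , -0.00063836, -0.00613349, -0.00114273,  0.00109449,
        0.0002265 ]), 'tau': array([ 4.57446158e-04, -4.43304276e+01, -1.78587466e+01, -2.79543210e-04,
        3.91387948e-03, -1.29105409e-06]), 'tcp_pos': array([ 0.18275502, -0.59703578,  0.2304353 ]), 'tool_rot': array([ 9.89007716e-01,  1.47860762e-01,  4.19840523e-05, -9.64736157e-04]), 'force': array([0.28648336, 0.13430227, 0.13607543]), 'ft_torque': array([-0.01323694, -0.03226335,  0.00353029]), 'gripper_force': 0.0, 'finger_gap': 0.9973802589338301}
[[-0.01705446 -0.99966781 -0.01932378]
 [-0.99806685  0.01817598 -0.05943229]
 [ 0.05976378  0.01827284 -0.99804529]] [0.01546226 0.52864747 1.08782877] [[391.75004339   0.         250.39181908]
 [  0.         391.75004339 194.139053  ]
 [  0.           0.           1.        ]]
[[-0.78641677  0.6176373  -0.00853426]
 [ 0.39251804  0.48901652 -0.77896882]
 [-0.4769468  -0.615944   -0.62700458]] [ 0.37615303 -0.11091185  1.56654932] [[402.85688642   0.         251.7721699 ]
 [  0.         402.85688642 186.79229317]
 [  0.           0.           1.        ]]
```

View pics/a.png

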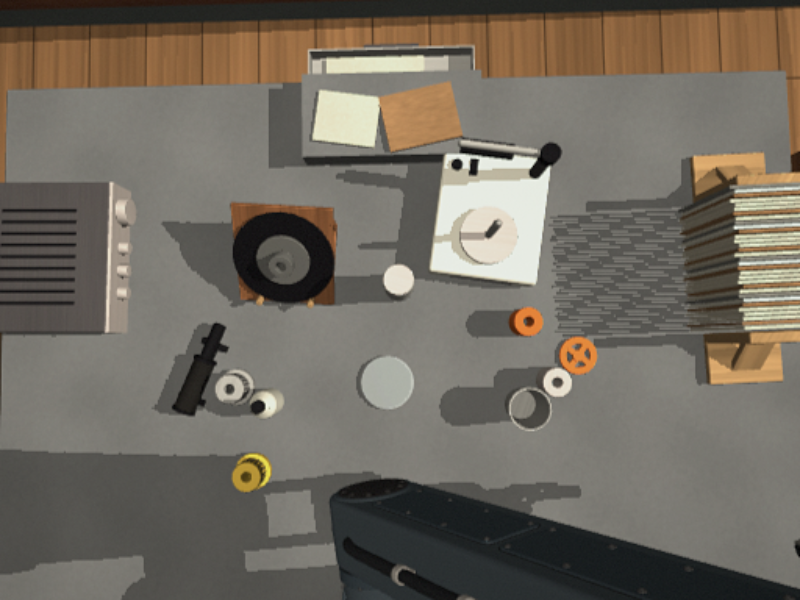

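View pics/b.png

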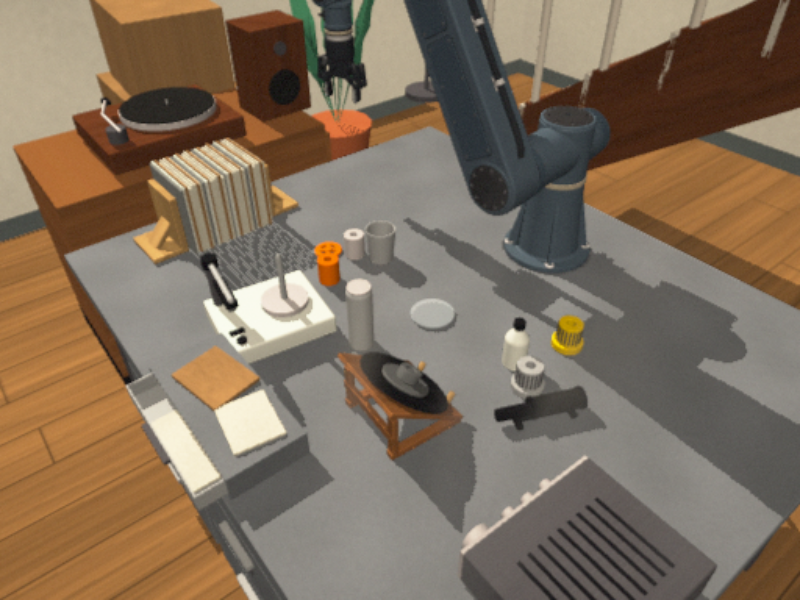

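The top view (800x600) shows:
- **Washer:** spindle at (488,235).
- **Record:** on the rest, hub at about (283,260).
- **Sleeve candidates:** plain aluminium at (557,381), between cup (530,408) and adapter (578,355), and orange at (527,321). The aluminium one fits.
- **Clamp candidates:** grey steel at (234,387), between roller (200,370) and bottle (264,402), and yellow at (251,472). The grey one fits.

I'll confirm both in one stitched crop and measure.

```bash
cat > m.py <<'E'
from h import *
a=load('top'); b=load('scene')
def crop(s,u,v,w=50,h=50): return cv2.resize(np.ascontiguousarray(s['pixels'][v-h:v+h,u-w:u+w,::-1]),(400,400),interpolation=cv2.INTER_CUBIC)
cv2.imwrite('pics/c.png',np.hstack([crop(a,356,236),crop(a,150,255)]))
def circ(P,w=None):
    from scipy.optimize import least_squares
    f=lambda p:np.hypot(P[:,0]-p[0],P[:,1]-p[1])-p[2]
    m=P.mean(0)
    return least_squares(f,[m[0],m[1],.03],loss='soft_l1',f_scale=.002).x
A=cloud(a);B=cloud(b)
for n,C in(('top',A),('scene',B)):
    z=C[...,2]; print(n,'table z',np.nanmedian(z[(abs(z)<.02)]))
def near(C,c,r,z0,z1):
    m=(np.hypot(C[...,0]-c[0],C[...,1]-c[1])<r)&(C[...,2]>z0)&(C[...,2]<z1)
    return C[m]
def top(px): return A[int(px[1]*.64),int(px[0]*.64)]
g={}
for n,px,z0,z1,r in[('sleeve',(549,381),.052,.068,.035),('clamp',(225,387),.052,.068,.035),('plate',(480,250),.060,.072,.06),('cup',(507,407),.075,.095,.05),('bottle',(264,402),.105,.12,.03),('canister',(398,280),.14,.16,.04),('coaster',(387,383),.004,.014,.07),('adapter',(590,344),.005,.015,.05),('orange',(537,322),.05,.07,.035),('caseT',(450,180),.045,.058,.3)]:
    p=top(px)
    for k,C in(('t',A),('s',B)):
        c=p
        for i in range(3):
            Q=near(C,c,r,z0,z1)
            if len(Q)<5: break
            c=(Q.min(0)+Q.max(0))/2
        if len(Q)>4: print(n,k,p.round(3),'mean',Q.mean(0).round(4),'bb',c.round(4),'ext',np.ptp(Q,0).round(3),len(Q))
# record disc plane
p=top((300,270));print('rec',p)
E
python3 m.py
```

```text
top table z 0.0003714707293135703
scene table z 0.001953904286584017
sleeve t [ 0.39  -0.262  0.056] mean [ 0.3846 -0.273   0.0599] bb [ 0.379  -0.266   0.0599] ext [0.06  0.064 0.016] 258
sleeve s [ 0.39  -0.262  0.056] mean [ 0.3877 -0.2693  0.06  ] bb [ 0.3831 -0.2671  0.0593] ext [0.057 0.062 0.014] 100
clamp t [0.388 0.296 0.056] mean [0.3834 0.2874 0.0597] bb [0.3831 0.2875 0.0601] ext [0.049 0.049 0.015] 252
clamp s [0.388 0.296 0.056] mean [0.3876 0.2924 0.0603] bb [0.3854 0.291  0.0594] ext [0.051 0.051 0.015] 194
plate t [ 0.615 -0.149  0.064] mean [ 0.6405 -0.1631  0.0654] bb [ 0.6422 -0.1637  0.0655] ext [0.099 0.098 0.011] 996
plate s [ 0.615 -0.149  0.064] mean [ 0.6464 -0.1572  0.0663] bb [ 0.6437 -0.1636  0.0658] ext [0.1   0.105 0.012] 462
cup t [ 0.345 -0.19   0.049] mean [ 0.3422 -0.2265  0.0829] bb [ 0.3447 -0.2221  0.0823] ext [0.071 0.07  0.014] 153
cup s [ 0.345 -0.19   0.049] mean [ 0.3448 -0.221   0.0825] bb [ 0.3452 -0.2204  0.0831] ext [0.073 0.074 0.016] 111
bottle t [0.365 0.221 0.098] mean [0.3565 0.2277 0.1121] bb [0.3559 0.2281 0.1108] ext [0.021 0.021
[... 649 characters left out ...]
78] bb [ 0.4296 -0.3242  0.0096] ext [0.07  0.071 0.009] 341
adapter s [ 0.45  -0.349  0.005] mean [ 0.4304 -0.3296  0.0088] bb [ 0.442  -0.3377  0.0099] ext [0.087 0.087 0.01 ] 108
orange t [ 0.49  -0.242  0.063] mean [ 0.4909 -0.2287  0.0598] bb [ 0.4914 -0.2295  0.0575] ext [0.046 0.05  0.015] 240
orange s [ 0.49  -0.242  0.063] mean [ 0.4946 -0.2231  0.0592] bb [ 0.4931 -0.227   0.0579] ext [0.05  0.051 0.016] 120
caseT t [ 0.743 -0.102  0.051] mean [ 0.7547 -0.0906  0.0531] bb [ 0.7343 -0.0394  0.0515] ext [0.509 0.48  0.013] 7515
caseT s [ 0.743 -0.102  0.051] mean [ 0.7911 -0.0401  0.054 ] bb [ 0.7515 -0.0048  0.0515] ext [0.478 0.543 0.013] 4636
rec [0.58721548 0.16010424 0.07858188]
```

View pics/c.png

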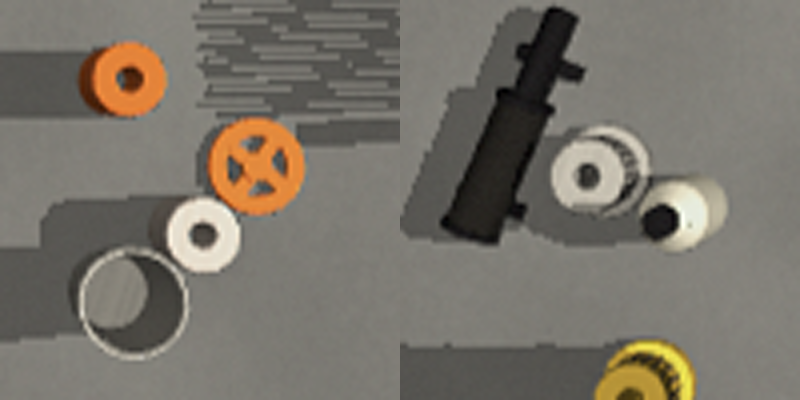

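The crop confirms both: the plain aluminium sleeve is at (201,235) between cup and adapter, and the grey ribbed clamp is at (588,172) between roller and bottle. Next I'll fit the spindle, record and top-face positions.

```bash
cat >> h.py <<'E'
def ray(s,u,v,z):
    K=s['intrinsics'];d=s['R'].T@np.array([(u-K[0,2])/K[0,0],(v-K[1,2])/K[1,1],1]);o=-s['R'].T@s['t']
    return o+d*(z-o[2])/d[2]
def Rv(yaw): # tool down, x axis at yaw (deg)
    a=np.radians(yaw); return np.array([[np.cos(a),np.sin(a),0],[np.sin(a),-np.cos(a),0],[0,0,-1.]])
def plan(p,R=None,pos=None):
    s=manip.sense();R0=Ro.from_quat(s['tool_rot']).as_matrix(); p0=s['tcp_pos']
    if R is None:R=R0
    d=R0.T@(np.array(p)-p0); r=Ro.from_matrix(R0.T@R).as_rotvec()
    print('t',round(s['t'],2),'at',p0.round(4),'yaw',np.degrees(np.arctan2(R0[1,0],R0[0,0])).round(1),'tilt',np.degrees(np.arccos(-R0[2,2])).round(1),'gap',round(s['finger_gap'],3),'F',s['force'].round(1),'gf',round(s['gripper_force'],1))
    print('travel',(d/.8).round(4),'turn',(r/np.pi).round(4),'rows',round(max(np.linalg.norm(d)/.0417,np.degrees(np.linalg.norm(r))/7.16),1))
E
python3 - <<'E'
from h import *
from scipy.optimize import least_squares
a=load('top');b=load('scene');A=cloud(a);B=cloud(b)
print('sleeve px',ray(a,356.25+.0,244.75,.06),'clamp px',ray(a,147,248,.06))
def near(C,c,r,z0,z1):
    m=(np.hypot(C[...,0]-c[0],C[...,1]-c[1])<r)&(C[...,2]>z0)&(C[...,2]<z1); return C[m]
for n,C in(('t',A),('s',B)):
    Q=near(C,(.642,-.164),.03,.165,.185); print('tip',n,Q.mean(0) if len(Q) else 0,len(Q))
    Q=near(C,(.642,-.164),.03,.09,.185); print('spindle',n,Q.mean(0).round(4),len(Q))
    # sleeve circle: top-face points excluding cup/adapter
    Q=near(C,(.385,-.27),.03,.055,.066);
    # record
    Q=near(C,(.60,.14),.13,.03,.2)
    tn=np.array([-np.sin(np.radians(35)),0,np.cos(np.radians(35))])
    x=[-.57,0,.82]; 
    P=Q; 
    # ransac-ish plane on disc
    best=0;rng=np.random.default_rng(0)
    for i in range(500):
        t=P[rng.choice(len(P),3,False)];nn=np.cross(t[1]-t[0],t[2]-t[0]);l=np.linalg.norm(nn)
        if l<1e-6: continue
        nn/=l; nn*=np.sign(nn[2])
        if nn@tn<.95: continue
        m=abs((P-t[0])@nn)<.0015
        if m.sum()>best: best=m.sum();M=m
    c=P[M].mean(0);nn=np.linalg.svd(P[M]-c)[2][2];nn*=np.sign(nn[2])
    h=(P-c)@nn
    print(n,'plane',c.round(4),nn.round(4),'tilt',np.degrees(np.arccos(nn[2])).round(2),'yaw',np.degrees(np.arctan2(-nn[1],-nn[0])).round(2),M.sum())
    print(np.histogram(h,np.arange(-.02,.045,.003)))
    for lo,hi in((.018,.034),(-.002,.002),(.0035,.008)):
        m=(h>lo)&(h<hi)
        e1=np.cross([0,1,0],nn);e1/=np.linalg.norm(e1);e2=np.cross(nn,e1)
        q=P[m]-c; uv=np.stack([q@e1,q@e2],1); lo_=uv.min(0);hi_=uv.max(0);mid=(lo_+hi_)/2
        print(lo,'n',m.sum(),'h',np.median(h[m]).round(4),'bbcentre',(c+e1*mid[0]+e2*mid[1]).round(4),'ext',(hi_-lo_).round(3),'mean',P[m].mean(0).round(4))
E
```

```text
sleeve px [ 0.38569752 -0.27500746  0.06      ] clamp px [0.38581588 0.28658426 0.06      ]
tip t [ 0.64034159 -0.16343589  0.17241827] 26
spindle t [ 0.6389 -0.1621  0.1472] 61
t plane [0.6076 0.1875 0.0839] [-0.5727  0.0381  0.8188] tilt 35.03 yaw -3.8 1339
(array([   1,   12,   41,  256,  313,  238, 1265,  770,  405,   85,   22,
         28,   11,   17,   39,   96,   16,    0,    0,    0,    0]), array([-0.02 , -0.017, -0.014, -0.011, -0.008, -0.005, -0.002,  0.001,
        0.004,  0.007,  0.01 ,  0.013,  0.016,  0.019,  0.022,  0.025,
        0.028,  0.031,  0.034,  0.037,  0.04 ,  0.043]))
0.018 n 172 h 0.0259 bbcentre [0.5779 0.1785 0.0635] ext [0.104 0.06 ] mean [0.5903 0.1886 0.1027]
-0.002 n 1634 h 0.0001 bbcentre [0.6031 0.1859 0.0808] ext [0.174 0.167] mean [0.6076 0.1876 0.084 ]
0.0035 n 546 h 0.0051 bbcentre [0.605  0.1836 0.0822] ext [0.167 0.158] mean [0.6018 0.1868 0.0863]
tip s [ 0.64449658 -0.16008499  0.17191418] 16
spindle s [ 0.6448 -0.1587  0.1352] 100
s plane [0.6154 0.1958 0.0899] [-0.5713  0.0409  0.8197] tilt 34.94 yaw -4.09 711
(array([  7,  28,  50, 142, 174,  19, 666, 194, 220,  29,  32,  30,  24,
        24,  39,  58,   8,   6,   8,   7,   4]), array([-0.02 , -0.017, -0.014, -0.011, -0.008, -0.005, -0.002,  0.001,
        0.004,  0.007,  0.01 ,  0.013,  0.016,  0.019,  0.022,  0.025,
        0.028,  0.031,  0.034,  0.037,  0.04 ,  0.043]))
0.018 n 143 h 0.025 bbcentre [0.5925 0.112  0.078 ] ext [0.068 0.201] mean [0.5865 0.1449 0.1022]
-0.002 n 805 h 0.0001 bbcentre [0.6041 0.1406 0.0847] ext [0.174 0.257] mean [0.6155 0.1949 0.0901]
0.0035 n 248 h 0.0052 bbcentre [0.5873 0.1292 0.0736] ext [0.128 0.233] mean [0.6046 0.1908 0.089 ]
```

```bash
python3 -c "
from h import *
plan((.3857,-.275,.17),Rv(-49.6))"
```

```text
t 0.1 at [ 0.1828 -0.597   0.2304] yaw 17.0 tilt 0.1 gap 0.997 F [0.3 0.1 0.1] gf 0.0
travel [ 0.3603 -0.3106  0.0763] turn [-6.0e-04  2.0e-04  3.7e-01] rows 9.3
```

Call:
{"name": "apply_moves", "arguments": {
  "claw": [1,1,1,1,1],
  "travel": [
    [0.18,-0.155,0.038],
    [0.18,-0.155,0.038],
    [0.18,-0.155,0.038],
    [0.18,-0.155,0.038],
    [0.18,-0.155,0.038]
  ],
  "turn": [
    [0,0,0.185],
    [0,0,0.185],
    [0,0,0.185],
    [0,0,0.185],
    [0,0,0.185]
  ],
  "newtons": 60
}}

```text
t: 0.52
tcp_pos: [0.285, -0.4321, 0.1997]
tool_rot: [0.99, -0.144, -0.001, -0.002]
force: [0.0, 0.6, -0.4]
finger_gap: 1.001
gripper_force: 0.0
```

Call:
{"name": "apply_moves", "arguments": {
  "claw": [1,1,1,1,1],
  "travel": [
    [0.0654,-0.2284,0.038],
    [0.0654,-0.2284,0.038],
    [0.0654,-0.2284,0.038],
    [0.0654,-0.2284,0.038],
    [0.0654,-0.2284,0.038]
  ],
  "turn": [
    [0,0,0.185],
    [0,0,0.185],
    [0,0,0.185],
    [0,0,0.185],
    [0,0,0.185]
  ]
}}

```text
t: 0.93
tcp_pos: [0.3847, -0.277, 0.1706]
tool_rot: [0.909, -0.418, -0.0, -0.0]
force: [0.1, -0.7, -0.5]
finger_gap: 1.003
gripper_force: 0.0
```

```bash
python3 -c "
from h import *
plan((.3857,-.275,.17),Rv(-49.6))
s=snap('wrist'); im=s['pixels'][:,:,::-1].copy()
for p in [(.3857,-.275,.06),(.385,-.272,.06)]:
    u=proj(s,p);print(u)
cv2.imwrite('pics/w1.png',im)
plan((.3857,-.275,.17),Rv(-49.6))
"
```

```text
t 0.93 at [ 0.3847 -0.277   0.1706] yaw -49.4 tilt 0.0 gap 1.003 F [ 0.1 -0.7 -0.5] gf 0.0
travel [-0.0011 -0.0025  0.0007] turn [-0.      0.0002  0.0013] rows 0.1
[248.76936484 183.90229396]
[247.22858679 186.73675859]
t 0.98 at [ 0.3857 -0.2705  0.1695] yaw -49.5 tilt 0.4 gap 0.998 F [ 0.3  3.6 -0.4] gf 0.0
travel [ 0.0043  0.0036 -0.0007] turn [-0.0011  0.0022  0.0004] rows 0.1
```

View pics/w1.png

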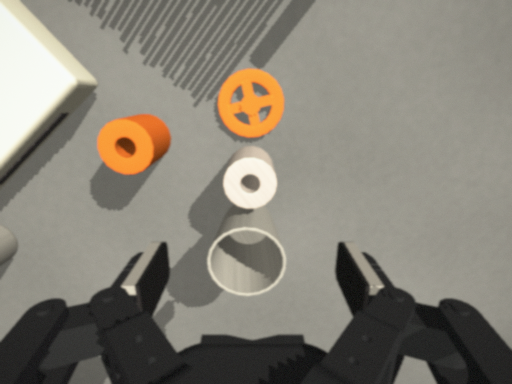

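The sleeve's top face is centred at (250,184), within 1–2 px of the prediction. The cup is at (247,262) and the adapter at (251,103), both on the tool's x line. I'll descend partway.

Call:
{"name": "apply_moves", "arguments": {
  "claw": [1,1,1,1,1],
  "travel": [
    [0,0,0.05],
    [0,0,0.1],
    [0,0,0.1],
    [0,0,0.1],
    [0,0,0.1]
  ],
  "turn": [
    [0,0,0],
    [0,0,0],
    [0,0,0],
    [0,0,0],
    [0,0,0]
  ]
}}

```text
t: 1.4
tcp_pos: [0.3845, -0.2796, 0.092]
tool_rot: [0.91, -0.415, 0.001, 0.0]
force: [-0.1, -0.1, 0.2]
finger_gap: 1.004
gripper_force: 0.0
```

```bash
python3 -c "
from h import *
plan((.3857,-.275,.041),Rv(-49.6))"
```

```text
t 1.4 at [ 0.3845 -0.2796  0.092 ] yaw -49.1 tilt 0.1 gap 1.004 F [-0.1 -0.1  0.2] gf 0.0
travel [-0.0035 -0.0049  0.0638] turn [-0.     -0.0004  0.003 ] rows 1.2
```

Call:
{"name": "apply_moves", "arguments": {
  "claw": [1,1,1,1,1],
  "travel": [
    [0,0,0],
    [0,0,0],
    [0,0,0.03],
    [0,0,0.062],
    [0,0,0.062]
  ],
  "turn": [
    [0,0,0],
    [0,0,0],
    [0,0,0],
    [0,0,0],
    [0,0,0]
  ]
}}

```text
t: 1.82
tcp_pos: [0.3835, -0.2786, 0.0406]
tool_rot: [0.91, -0.415, -0.001, -0.0]
force: [-0.7, 0.8, -0.0]
finger_gap: 1.003
gripper_force: 0.0
```

Call:
{"name": "apply_moves", "arguments": {
  "claw": [1,1,1,1,1],
  "travel": [
    [0,0,0],
    [0,0,0],
    [0,0,0],
    [0,0,0],
    [0,0,0]
  ],
  "turn": [
    [0,0,0],
    [0,0,0],
    [0,0,0],
    [0,0,0],
    [0,0,0]
  ]
}}

```text
t: 2.23
tcp_pos: [0.3847, -0.2794, 0.0425]
tool_rot: [0.91, -0.415, 0.001, 0.0]
force: [0.5, 0.4, -0.3]
finger_gap: 1.0
gripper_force: 0.0
```

```bash
python3 -c "
from h import *
plan((.3857,-.275,.041),Rv(-49.6))
s=snap('wrist','w2.png'); print(proj(s,(.3857,-.275,.06)))"
```

```text
t 2.23 at [ 0.3847 -0.2794  0.0425] yaw -49.0 tilt 0.1 gap 1.0 F [ 0.5  0.4 -0.3] gf 0.0
travel [-0.0034 -0.0046  0.0019] turn [-0.     -0.0007  0.0031] rows 0.1
[242.67311875 265.86444736]
```

View pics/w2.png

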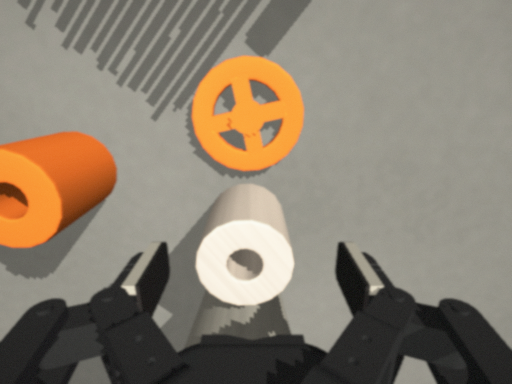

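The sleeve's top is at (245,263), 1–2 mm from the prediction and between the two fingers. I'll nudge into line, close, and lift.

Call:
{"name": "apply_moves", "arguments": {
  "claw": [1,-0.2,-1,-1,-1],
  "travel": [
    [-0.0015,-0.003,0.0015],
    [-0.0015,-0.003,0.0015],
    [-0.0015,-0.003,0.0015],
    [-0.0015,-0.003,0.0015],
    [-0.0015,-0.003,0.0015]
  ],
  "turn": [
    [0,0,0],
    [0,0,0],
    [0,0,0],
    [0,0,0],
    [0,0,0]
  ]
}}

```text
t: 2.7
tcp_pos: [0.3854, -0.2764, 0.0405]
tool_rot: [0.91, -0.415, 0.0, -0.0]
force: [1.2, 0.9, 4.0]
finger_gap: 0.556
gripper_force: 61.7
```

Call:
{"name": "apply_moves", "arguments": {
  "claw": [-1,-1,-1,-1,-1],
  "travel": [
    [0,0,0],
    [0,0,0],
    [0,0,0],
    [0,0,0],
    [0,0,0]
  ],
  "turn": [
    [0,0,0],
    [0,0,0],
    [0,0,0],
    [0,0,0],
    [0,0,0]
  ]
}}

```text
t: 3.12
tcp_pos: [0.3854, -0.2764, 0.0405]
tool_rot: [0.91, -0.415, 0.0, 0.0]
force: [0.3, 0.7, 4.9]
finger_gap: 0.551
gripper_force: 61.8
```

```bash
python3 -c "
from h import *
plan((.3857,-.275,.23),Rv(-49.6))"
```

```text
t 3.12 at [ 0.3854 -0.2764  0.0405] yaw -49.0 tilt 0.0 gap 0.551 F [0.3 0.7 4.9] gf 61.8
travel [-0.001  -0.0015 -0.2368] turn [-0.     -0.0001  0.0031] rows 4.5
```

Call:
{"name": "apply_moves", "arguments": {
  "claw": [-1,-1,-1,-1,-1],
  "travel": [
    [0,0,-0.03],
    [0,0,-0.08],
    [0,0,-0.13],
    [0,0,-0.19],
    [0,0,-0.24]
  ],
  "turn": [
    [0,0,0],
    [0,0,0],
    [0,0,0],
    [0,0,0],
    [0,0,0]
  ]
}}

```text
t: 3.53
tcp_pos: [0.3844, -0.2756, 0.2287]
tool_rot: [0.91, -0.415, -0.001, -0.0]
force: [-0.2, -0.4, -1.5]
finger_gap: 0.552
gripper_force: 63.1
```

```bash
python3 -c "
from h import *
plan((.6413,-.1637,.245),Rv(-49.0))"
```

```text
t 3.53 at [ 0.3844 -0.2756  0.2287] yaw -49.0 tilt 0.1 gap 0.552 F [-0.2 -0.4 -1.5] gf 63.1
travel [ 0.1048 -0.3342 -0.0206] turn [ 0.      0.0007 -0.0003] rows 6.7
```

Call:
{"name": "apply_moves", "arguments": {
  "claw": [-1,-1,-1,-1,-1],
  "travel": [
    [0.012,-0.038,-0.01],
    [0.024,-0.076,-0.02],
    [0.036,-0.115,-0.02],
    [0.048,-0.155,-0.02],
    [0.062,-0.195,-0.02]
  ],
  "turn": [
    [0,0,0],
    [0,0,0],
    [0,0,0],
    [0,0,0],
    [0,0,0]
  ]
}}

```text
t: 3.95
tcp_pos: [0.536, -0.2104, 0.2431]
tool_rot: [0.91, -0.415, -0.001, -0.0]
force: [0.2, -1.9, -1.7]
finger_gap: 0.556
gripper_force: 63.2
```

Call:
{"name": "apply_moves", "arguments": {
  "claw": [-1,-1,-1,-1,-1],
  "travel": [
    [0.013,-0.042,0],
    [0.025,-0.08,0],
    [0.034,-0.11,0],
    [0.04,-0.13,0],
    [0.043,-0.139,0]
  ],
  "turn": [
    [0,0,0],
    [0,0,0],
    [0,0,0],
    [0,0,0],
    [0,0,0]
  ]
}}

```text
t: 4.37
tcp_pos: [0.6436, -0.1631, 0.242]
tool_rot: [0.91, -0.414, -0.001, -0.0]
force: [-0.1, 0.8, -1.5]
finger_gap: 0.555
gripper_force: 63.2
```

Call:
{"name": "apply_moves", "arguments": {
  "claw": [-1,-1,-1,-1,-1],
  "travel": [
    [0,0,0],
    [0,0,0],
    [0,0,0],
    [0,0,0],
    [0,0,0]
  ],
  "turn": [
    [0,0,0],
    [0,0,0],
    [0,0,0],
    [0,0,0],
    [0,0,0]
  ]
}}

```text
t: 4.78
tcp_pos: [0.6412, -0.1654, 0.2437]
tool_rot: [0.91, -0.416, -0.0, 0.0]
force: [-0.7, 0.4, -1.6]
finger_gap: 0.556
gripper_force: 63.2
```

```bash
python3 -c "
from h import *
plan((.6413,-.1637,.225),Rv(-49.0))
a=snap('top');b=snap('scene');w=snap('wrist')
f=lambda s,p,k:cv2.resize(np.ascontiguousarray(s['pixels'][int(p[1])-k:int(p[1])+k,int(p[0])-k:int(p[0])+k,::-1]),(390,390),interpolation=cv2.INTER_CUBIC)
pb=proj(b,(.64,-.163,.19));print(pb)
cv2.imwrite('pics/d.png',np.hstack([f(b,pb,40),cv2.resize(w['pixels'][:,:,::-1],(400,390))]))
print(proj(b,(.6413,-.1637,.175)),proj(w,(.6413,-.1637,.175)))
"
```

```text
t 4.78 at [ 0.6412 -0.1654  0.2437] yaw -49.1 tilt 0.0 gap 0.556 F [-0.7  0.4 -1.6] gf 63.2
travel [-0.0015 -0.0016  0.0234] turn [ 0.0001  0.0001 -0.0007] rows 0.5
[177.38163537 158.45157815]
[177.50237327 162.47466699] [249.67935538 200.93131952]
```

View pics/d.png

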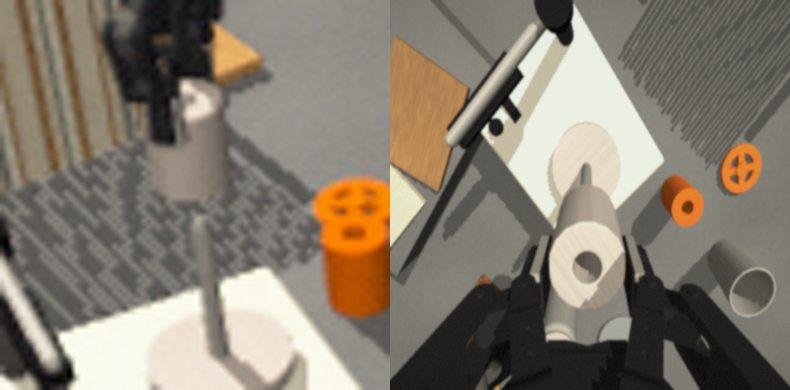

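The scene crop shows the sleeve hanging upright above the spindle. Its bottom centre is at about (189,183) and the tip at (201,220), a few mm off. I'll fit both axes with known radii in the same cameras' clouds.

```bash
cat >> h.py <<'E'
def axfit(C,c,r,z0,z1,rr,tol=.012):
    from scipy.optimize import least_squares
    m=(np.hypot(C[...,0]-c[0],C[...,1]-c[1])<rr+tol)&(C[...,2]>z0)&(C[...,2]<z1)
    Q=C[m]
    if len(Q)<8: return None,len(Q)
    f=lambda p:np.hypot(Q[:,0]-p[0],Q[:,1]-p[1])-r
    o=least_squares(f,c[:2],loss='soft_l1',f_scale=.001)
    return o.x.round(4),len(Q),np.median(abs(f(o.x))).round(4)
E
python3 -c "
from h import *
for n in('top','scene','wrist'):
    s=load(n);C=cloud(s)
    print(n,'sp',axfit(C,(.6413,-.1637),.007,.085,.165,.007,.008),axfit(C,(.6413,-.1637),.007,.12,.165,.007,.008),'slv',axfit(C,(.6412,-.1654),.025,.205,.25,.025,.008))
    axs=C[...,2]
    m=(np.hypot(C[...,0]-.64,C[...,1]+.165)<.035)&(axs>.19)&(axs<.275)
    print(np.histogram(C[m][:,2],8))
"
```

```text
top sp (None, 0) (None, 0) slv (array([ 0.6409, -0.1654]), 10, np.float64(0.0002))
(array([ 1,  0,  1,  2,  4,  6, 54, 90]), array([0.20808964, 0.21591348, 0.22373731, 0.23156115, 0.23938499,
       0.24720882, 0.25503266, 0.2628565 , 0.27068033]))
scene sp (array([ 0.6422, -0.1633]), 88, np.float64(0.0011)) (array([ 0.6427, -0.163 ]), 51, np.float64(0.0011)) slv (array([ 0.6414, -0.1649]), 194, np.float64(0.0009))
(array([40, 39, 41, 42, 30, 35, 79, 28]), array([0.20614459, 0.21474865, 0.2233527 , 0.23195676, 0.24056082,
       0.24916487, 0.25776893, 0.26637299, 0.27497704]))
wrist sp (array([ 0.6409, -0.1646]), 222, np.float64(0.0001)) (array([ 0.6409, -0.1646]), 106, np.float64(0.0001)) slv (array([ 0.6402, -0.1656]), 2263, np.float64(0.0003))
(array([ 220,  305,  342,  525,  716, 1121, 6899,  711]), array([0.2037579 , 0.21266312, 0.22156835, 0.23047357, 0.2393788 ,
       0.24828402, 0.25718925, 0.26609448, 0.2749997 ]))
```

Both cameras agree that a shift of about (+0.9,+1.3) mm is needed. I'll lower slowly.

Call:
{"name": "apply_moves", "arguments": {
  "claw": [-1,-1,-1,-1,-1],
  "travel": [
    [-0.0005,-0.0019,0],
    [-0.0005,-0.0019,0.01],
    [-0.0005,-0.0019,0.025],
    [-0.0005,-0.0019,0.04],
    [-0.0005,-0.0019,0.055]
  ],
  "turn": [
    [0,0,0],
    [0,0,0],
    [0,0,0],
    [0,0,0],
    [0,0,0]
  ]
}}

```text
t: 5.35
tcp_pos: [0.6424, -0.1631, 0.1976]
tool_rot: [0.91, -0.415, -0.001, 0.0]
force: [-0.2, 0.7, -1.9]
finger_gap: 0.557
gripper_force: 63.2
```

Call:
{"name": "apply_moves", "arguments": {
  "claw": [-1,-1,-1,-1,-1],
  "travel": [
    [0,0,0.015],
    [0,0,0.03],
    [0,0,0.045],
    [0,0,0.06],
    [0,0,0.06]
  ],
  "turn": [
    [0,0,0],
    [0,0,0],
    [0,0,0],
    [0,0,0],
    [0,0,0]
  ]
}}

```text
t: 5.77
tcp_pos: [0.6412, -0.1628, 0.1479]
tool_rot: [0.91, -0.415, -0.003, 0.0]
force: [-0.5, -0.0, -2.2]
finger_gap: 0.555
gripper_force: 63.1
```

```bash
python3 -c "
from h import *
plan((.6420,-.1641,.1055),Rv(-49.1))"
```

```text
t 5.77 at [ 0.6412 -0.1628  0.1479] yaw -49.0 tilt 0.3 gap 0.555 F [-0.5 -0.  -2.2] gf 63.1
travel [0.0022 0.0002 0.053 ] turn [0.0008 0.0016 0.0003] rows 1.0
```

No contact so far. I'll lower the last part gently.

Call:
{"name": "apply_moves", "arguments": {
  "claw": [-1,-1,-1,-1,-1],
  "travel": [
    [0,0,0.013],
    [0,0,0.026],
    [0,0,0.038],
    [0,0,0.046],
    [0,0,0.05]
  ],
  "turn": [
    [0,0,0],
    [0,0,0],
    [0,0,0],
    [0,0,0],
    [0,0,0]
  ]
}}

```text
t: 6.18
tcp_pos: [0.6423, -0.1631, 0.1101]
tool_rot: [0.91, -0.415, -0.001, 0.0]
force: [0.1, 0.3, -1.9]
finger_gap: 0.555
gripper_force: 63.1
```

Call:
{"name": "apply_moves", "arguments": {
  "claw": [-1,-1,-1,-1],
  "travel": [
    [0,0,0.001],
    [0,0,0.002],
    [0,0,0.003],
    [0,0,0.003]
  ],
  "turn": [
    [0,0,0],
    [0,0,0],
    [0,0,0],
    [0,0,0]
  ]
}}

```text
t: 6.52
tcp_pos: [0.6433, -0.1635, 0.1095]
tool_rot: [0.91, -0.415, 0.0, -0.0]
force: [-0.8, -0.1, -1.3]
finger_gap: 0.554
gripper_force: 63.1
```

```bash
python3 -c "
from h import *
plan((.6420,-.1641,.1055),Rv(-49.1))
for n in('scene','wrist'):
    s=snap(n);C=cloud(s);print(n,axfit(C,(.6413,-.164),.025,.085,.115,.025,.008))
    m=(np.hypot(C[...,0]-.641,C[...,1]+.164)<.023)&(C[...,2]>.11)&(C[...,2]<.14);print('topz',np.median(C[m][:,2]))
"
```

```text
t 6.52 at [ 0.6433 -0.1635  0.1095] yaw -49.0 tilt 0.1 gap 0.554 F [-0.8 -0.1 -1.3] gf 63.1
travel [-0.0005  0.0017  0.005 ] turn [-0.0001 -0.0003  0.0003] rows 0.1
scene (array([ 0.6436, -0.1625]), 107, np.float64(0.001))
topz 0.13095884094721125
wrist (array([ 0.6417, -0.1637]), 1384, np.float64(0.0001))
topz 0.12883564042777185
```

Call:
{"name": "apply_moves", "arguments": {
  "claw": [-1,-1,-1,-1,-1],
  "travel": [
    [0,0,0.002],
    [0,0,0.004],
    [0,0,0.005],
    [0,0,0.005],
    [0,0,0.005]
  ],
  "turn": [
    [0,0,0],
    [0,0,0],
    [0,0,0],
    [0,0,0],
    [0,0,0]
  ]
}}

```text
t: 7.03
tcp_pos: [0.6431, -0.1635, 0.1056]
tool_rot: [0.91, -0.415, 0.0, 0.0]
force: [-0.7, 1.0, 2.1]
finger_gap: 0.555
gripper_force: 63.4
```

Call:
{"name": "apply_moves", "arguments": {
  "claw": [-1,-1,0.6,1,1],
  "travel": [
    [0,0,0.001],
    [0,0,0.001],
    [0,0,0.001],
    [0,0,0.001],
    [0,0,0.001]
  ],
  "turn": [
    [0,0,0],
    [0,0,0],
    [0,0,0],
    [0,0,0],
    [0,0,0]
  ]
}}

```text
t: 7.45
tcp_pos: [0.643, -0.1634, 0.1041]
tool_rot: [0.91, -0.415, 0.0, -0.0]
force: [0.0, 0.3, 1.4]
finger_gap: 0.952
gripper_force: 0.0
```

Call:
{"name": "apply_moves", "arguments": {
  "claw": [1,1,1,1,1],
  "travel": [
    [0,0,-0.02],
    [0,0,-0.06],
    [0,0,-0.11],
    [0,0,-0.15],
    [0,0,-0.2]
  ],
  "turn": [
    [0,0,0],
    [0,0,0],
    [0,0,0],
    [0,0,0],
    [0,0,0]
  ]
}}

```text
t: 7.87
tcp_pos: [0.6421, -0.1631, 0.2642]
tool_rot: [0.91, -0.415, -0.002, -0.0]
force: [-0.6, -0.2, 0.2]
finger_gap: 1.002
gripper_force: 0.0
```

```bash
python3 -c "
from h import *
plan((.6420,-.1641,.1055),Rv(-49.1))
for n in('top','scene','wrist'):
    s=snap(n);C=cloud(s);print(n,axfit(C,(.6413,-.164),.025,.085,.115,.025,.008),'sp',axfit(C,(.6413,-.1637),.007,.13,.165,.007,.008))
    r=np.hypot(C[...,0]-.641,C[...,1]+.164);m=(r<.023)&(r>.01)&(C[...,2]>.11)&(C[...,2]<.14);print('topz',np.median(C[m][:,2]))
"
```

```text
t 7.87 at [ 0.6421 -0.1631  0.2642] yaw -49.0 tilt 0.2 gap 1.002 F [-0.6 -0.2  0.2] gf 0.0
travel [0.0015 0.0006 0.1984] turn [0.0004 0.0009 0.0003] rows 3.8
top (None, 0) sp (None, 0)
topz 0.12555211123396742
scene (array([ 0.6434, -0.1628]), 116, np.float64(0.0011)) sp (array([ 0.6421, -0.1634]), 41, np.float64(0.0008))
topz 0.12617853832421277
wrist (array([ 0.6414, -0.164 ]), 201, np.float64(0.0002)) sp (array([ 0.6409, -0.1646]), 132, np.float64(0.0001))
topz 0.1247996507323253
```

The sleeve is home: top at 0.125 m and axis within 1 mm of the spindle. Next is the record.

```bash
cat >> h.py <<'E'
def frame(n):
    n=np.array(n)/np.linalg.norm(n); y=np.array([n[1],-n[0],0]);y/=np.linalg.norm(y)
    if y[1]>0:y=-y
    return np.stack([np.cross(y,-n),y,-n],1)
def split(p,R,k,p0=None,R0=None):
    s=manip.sense()
    R0=Ro.from_quat(s['tool_rot']).as_matrix() if R0 is None else R0; p0=s['tcp_pos'] if p0 is None else p0
    rv=Ro.from_matrix(R0.T@R).as_rotvec()
    for i in range(k):
        Ra=R0@Ro.from_rotvec(rv*i/k).as_matrix()
        d=(np.array(p)-p0)/k
        print('seg',(Ra.T@d/.8).round(4),(rv/k/np.pi).round(4),'rows',(max(np.linalg.norm(d)/.0417,np.degrees(np.linalg.norm(rv/k))/7.16)).round(1))
E
python3 -c "
from h import *
n=np.array([-.572,.039,.819]);n/=np.linalg.norm(n)
split(np.array([.6031,.1859,.0808])+.15*n,frame(n),2)"
```

```text
seg [-0.2209 -0.0853  0.0392] [ 0.0382  0.0905 -0.1213] rows 4.6
seg [-0.1782 -0.1608 -0.0037] [ 0.0382  0.0905 -0.1213] rows 4.6
```

Call:
{"name": "apply_moves", "arguments": {
  "claw": [1,1,1,1,1],
  "travel": [
    [-0.221,-0.085,0.039],
    [-0.221,-0.085,0.039],
    [-0.221,-0.085,0.039],
    [-0.221,-0.085,0.039],
    [-0.221,-0.085,0.039]
  ],
  "turn": [
    [0.038,0.09,-0.121],
    [0.038,0.09,-0.121],
    [0.038,0.09,-0.121],
    [0.038,0.09,-0.121],
    [0.038,0.09,-0.121]
  ]
}}

```text
t: 8.43
tcp_pos: [0.5698, 0.0189, 0.2288]
tool_rot: [0.962, -0.229, 0.146, 0.004]
force: [-1.6, 0.3, 0.3]
finger_gap: 0.996
gripper_force: 0.0
```

Call:
{"name": "apply_moves", "arguments": {
  "claw": [1,1,1,1,1],
  "travel": [
    [-0.178,-0.161,-0.004],
    [-0.178,-0.161,-0.004],
    [-0.178,-0.161,-0.004],
    [-0.178,-0.161,-0.004],
    [-0.178,-0.161,-0.004]
  ],
  "turn": [
    [0.038,0.09,-0.121],
    [0.038,0.09,-0.121],
    [0.038,0.09,-0.121],
    [0.038,0.09,-0.121],
    [0.038,0.09,-0.121]
  ]
}}

```text
t: 8.85
tcp_pos: [0.5227, 0.1616, 0.2052]
tool_rot: [0.957, -0.048, 0.284, 0.013]
force: [0.7, -1.0, -0.2]
finger_gap: 0.998
gripper_force: 0.0
```

Call:
{"name": "apply_moves", "arguments": {
  "claw": [1,1,1,1],
  "travel": [
    [0,0,0],
    [0,0,0],
    [0,0,0],
    [0,0,0]
  ],
  "turn": [
    [0,0,0],
    [0,0,0],
    [0,0,0],
    [0,0,0]
  ]
}}

```text
t: 9.18
tcp_pos: [0.5273, 0.1592, 0.2076]
tool_rot: [0.957, -0.051, 0.287, 0.014]
force: [0.2, 0.3, 0.0]
finger_gap: 1.0
gripper_force: 0.0
```

```bash
python3 - <<'E'
from h import *
from scipy.optimize import least_squares
n=np.array([-.572,.039,.819]);n/=np.linalg.norm(n)
C0=np.array([.6031,.1859,.0808])
plan(C0+.15*n,frame(n))
s=snap('wrist','w3.png');C=cloud(s)
for it in range(4):
    P=C[~np.isnan(C[...,0])]; q=P-C0;h=q@n;r=np.linalg.norm(q-h[:,None]*n,axis=1)
    m=(abs(h)<.004)&(r>.05)&(r<.085)
    c=P[m].mean(0);n=np.linalg.svd(P[m]-c,full_matrices=False)[2][2];n*=np.sign(n[2])
    C0=C0+n*((c-C0)@n)
    F=frame(n);h=(P-C0)@n;uv=(P-C0)@F[:,:2]
    t=uv[(h>.021)&(h<.03)&(np.linalg.norm(uv,axis=1)<.03)]
    mid=(t.min(0)+t.max(0))/2
    # guard top face 5mm above disc, r46 ; hub side r21
    sd=uv[(h>.009)&(h<.022)&(np.linalg.norm(uv,axis=1)<.03)]
    f=lambda p:np.hypot(*(sd-p).T)-.021
    o=least_squares(f,mid,loss='soft_l1',f_scale=.001).x if len(sd)>10 else mid
    print('n',n.round(4),'topbb',mid.round(4),np.ptp(t,0).round(4),'side',o.round(4),len(sd),'hubh',np.median(h[(h>.02)&(h<.03)&(np.linalg.norm(uv,axis=1)<.03)]).round(4))
    C0=C0+F[:,:2]@mid
print('C0',C0.round(4)); plan(C0+.06*n,frame(n))
print('pred hub px',proj(s,C0+.026*n))
np.save('rec.npy',np.stack([C0,n]))
E
```

```text
t 9.18 at [0.5273 0.1592 0.2076] yaw -6.2 tilt 33.3 gap 1.0 F [0.2 0.3 0. ] gf 0.0
travel [-0.0168 -0.0391 -0.005 ] turn [ 0.0058  0.0092 -0.0105] rows 0.8
n [-0.5719  0.0422  0.8192] topbb [-0.0006 -0.0029] [0.0409 0.0414] side [-0.0007 -0.0024] 241 hubh 0.0258
n [-0.5719  0.0423  0.8192] topbb [0. 0.] [0.0409 0.0414] side [-0.0002  0.0005] 241 hubh 0.0258
n [-0.5719  0.0423  0.8192] topbb [ 0. -0.] [0.0409 0.0414] side [0. 0.] 241 hubh 0.0258
n [-0.5719  0.0423  0.8192] topbb [ 0. -0.] [0.0409 0.0414] side [0. 0.] 241 hubh 0.0258
C0 [0.6028 0.1889 0.0805]
t 9.23 at [0.5274 0.1591 0.2078] yaw -6.2 tilt 33.4 gap 0.999 F [ 0.1 -0.4  0.5] gf 0.0
travel [-0.0146 -0.0453  0.1074] turn [ 0.0049  0.0091 -0.009 ] rows 2.3
pred hub px [213.33608587 189.95780306]
```

View pics/w3.png

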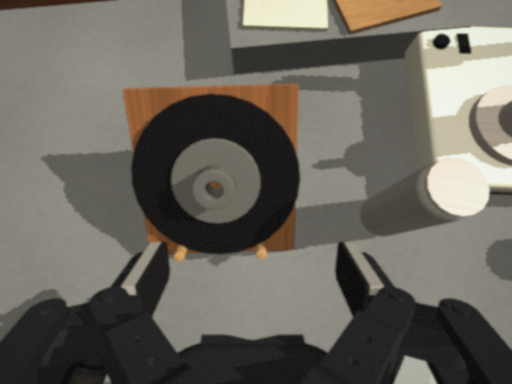

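The record's hub is at (213,189), as predicted, and lies left of the hand's centre line. I'll align with it and approach.

Call:
{"name": "apply_moves", "arguments": {
  "claw": [1,1,1,1,1],
  "travel": [
    [-0.0146,-0.0453,0.02],
    [-0.0146,-0.0453,0.06],
    [-0.0146,-0.0453,0.107],
    [-0.0146,-0.0453,0.107],
    [-0.0146,-0.0453,0.107]
  ],
  "turn": [
    [0.005,0.009,-0.009],
    [0.005,0.009,-0.009],
    [0.005,0.009,-0.009],
    [0.005,0.009,-0.009],
    [0.005,0.009,-0.009]
  ]
}}

```text
t: 9.65
tcp_pos: [0.5788, 0.1912, 0.145]
tool_rot: [0.958, -0.033, 0.284, 0.009]
force: [-0.5, -0.3, 0.6]
finger_gap: 1.0
gripper_force: 0.0
```

Call:
{"name": "apply_moves", "arguments": {
  "claw": [1,1,1],
  "travel": [
    [0,0,0],
    [0,0,0],
    [0,0,0]
  ],
  "turn": [
    [0,0,0],
    [0,0,0],
    [0,0,0]
  ]
}}

```text
t: 9.9
tcp_pos: [0.5767, 0.1921, 0.1475]
tool_rot: [0.958, -0.032, 0.285, 0.008]
force: [-0.7, -1.2, 0.1]
finger_gap: 1.001
gripper_force: 0.0
```

```bash
python3 -c "
from h import *
C0,n=np.load('rec.npy')
plan(C0+.0075*n,frame(n))"
```

```text
t 9.9 at [0.5767 0.1921 0.1475] yaw -3.9 tilt 33.1 gap 1.001 F [-0.7 -1.2  0.1] gf 0.0
travel [-0.0185  0.0021  0.0788] turn [-0.0021  0.0106  0.0015] rows 1.6
```

Call:
{"name": "apply_moves", "arguments": {
  "claw": [1,1,1,1,1],
  "travel": [
    [-0.0185,0.002,0.02],
    [-0.0185,0.002,0.02],
    [-0.0185,0.002,0.02],
    [-0.0185,0.002,0.02],
    [-0.0185,0.002,0.02]
  ],
  "turn": [
    [-0.002,0.0106,0.0015],
    [-0.002,0.0106,0.0015],
    [-0.002,0.0106,0.0015],
    [-0.002,0.0106,0.0015],
    [-0.002,0.0106,0.0015]
  ]
}}

```text
t: 10.32
tcp_pos: [0.5838, 0.1914, 0.1419]
tool_rot: [0.958, -0.032, 0.284, 0.008]
force: [0.3, 0.2, 0.6]
finger_gap: 0.998
gripper_force: 0.0
```

```bash
python3 -c "
from h import *
C0,n=np.load('rec.npy')
plan(C0+.0075*n,frame(n)); print(manip.sense()['q'])"
```

```text
t 10.32 at [0.5838 0.1914 0.1419] yaw -3.9 tilt 33.0 gap 0.998 F [0.3 0.2 0.6] gf 0.0
travel [-0.0221  0.0016  0.0679] turn [-0.0018  0.0111  0.0014] rows 1.4
[ 0.20584791  0.55884152  1.94083457 -1.05742901  0.16722851  2.8539778 ]
```

Joint 6 is at its limit with the tool along the record's axis. I'll approach at 18° tilt instead, still closing level across the hub, since 17° off the hub axis is no problem for the pads.

```bash
cat >> h.py <<'E'
def recpose(up=0.,off=17):
    C0,n=np.load('rec.npy'); F=frame(n)
    R=F@Ro.from_rotvec([0,-np.radians(off),0]).as_matrix()
    if R[2,2]>F[2,2]: R=F@Ro.from_rotvec([0,np.radians(off),0]).as_matrix()
    return C0+n*(.0177+up)+.008*R[:,2],R
E
python3 -c "
from h import *
p,R=recpose(.055);print(p,R.round(3))
plan(p,R)"
```

```text
[0.56369587 0.19174759 0.13244599] [[ 0.948 -0.074  0.308]
 [-0.07  -0.997 -0.023]
 [ 0.309  0.    -0.951]]
t 10.32 at [0.5838 0.1914 0.1419] yaw -3.9 tilt 33.0 gap 0.998 F [0.3 0.2 0.6] gf 0.0
travel [-0.0275  0.0012 -0.0038] turn [-0.0016 -0.0833  0.0016] rows 2.1
```

Call:
{"name": "apply_moves", "arguments": {
  "claw": [1,1,1,1,1],
  "travel": [
    [-0.0275,0.001,-0.004],
    [-0.0275,0.001,-0.004],
    [-0.0275,0.001,-0.004],
    [-0.0275,0.001,-0.004],
    [-0.0275,0.001,-0.004]
  ],
  "turn": [
    [-0.0016,-0.083,0.0016],
    [-0.0016,-0.083,0.0016],
    [-0.0016,-0.083,0.0016],
    [-0.0016,-0.083,0.0016],
    [-0.0016,-0.083,0.0016]
  ]
}}

```text
t: 10.73
tcp_pos: [0.5625, 0.1928, 0.1322]
tool_rot: [0.987, -0.036, 0.154, 0.005]
force: [-0.0, -1.4, -0.5]
finger_gap: 0.998
gripper_force: 0.0
```

Call:
{"name": "apply_moves", "arguments": {
  "claw": [1,1,1,1,1],
  "travel": [
    [0,0,0],
    [0,0,0],
    [0,0,0],
    [0,0,0],
    [0,0,0]
  ],
  "turn": [
    [0,0,0],
    [0,0,0],
    [0,0,0],
    [0,0,0],
    [0,0,0]
  ]
}}

```text
t: 11.15
tcp_pos: [0.5627, 0.1918, 0.1319]
tool_rot: [0.987, -0.036, 0.156, 0.006]
force: [0.0, -0.6, 0.9]
finger_gap: 0.996
gripper_force: 0.0
```

```bash
python3 -c "
from h import *
p,R=recpose(.055)
plan(p,R)
p,R=recpose(0.0);plan(p,R);print(manip.sense()['q'])"
```

```text
t 11.15 at [0.5627 0.1918 0.1319] yaw -4.2 tilt 18.0 gap 0.996 F [ 0.  -0.6  0.9] gf 0.0
travel [ 0.0014 -0.0001 -0.0002] turn [0.0003 0.     0.0002] rows 0.0
t 11.15 at [0.5627 0.1918 0.1319] yaw -4.2 tilt 18.0 gap 0.996 F [ 0.  -0.6  0.9] gf 0.0
travel [ 0.0215 -0.0001  0.0655] turn [0.0003 0.     0.0002] rows 1.3
[ 0.18045259  0.55239584  1.81907033 -0.17386898  0.47189792  1.96767413]
```

Reached, with good joint margins. I'll descend along the hub axis.

Call:
{"name": "apply_moves", "arguments": {
  "claw": [1,1,1,1,1],
  "travel": [
    [0.006,0,0.018],
    [0.012,0,0.036],
    [0.018,0,0.054],
    [0.0215,0,0.0655],
    [0.0215,0,0.0655]
  ],
  "turn": [
    [0,0,0],
    [0,0,0],
    [0,0,0],
    [0,0,0],
    [0,0,0]
  ]
}}

```text
t: 11.57
tcp_pos: [0.5961, 0.1892, 0.0861]
tool_rot: [0.987, -0.037, 0.156, 0.006]
force: [-1.1, 0.0, 0.8]
finger_gap: 1.006
gripper_force: 0.0
```

Call:
{"name": "apply_moves", "arguments": {
  "claw": [1,1,1],
  "travel": [
    [0,0,0],
    [0,0,0],
    [0,0,0]
  ],
  "turn": [
    [0,0,0],
    [0,0,0],
    [0,0,0]
  ]
}}

```text
t: 11.82
tcp_pos: [0.5959, 0.1896, 0.0885]
tool_rot: [0.987, -0.036, 0.157, 0.006]
force: [0.1, 0.7, 0.0]
finger_gap: 1.002
gripper_force: 0.0
```

```bash
python3 -c "
from h import *
p,R=recpose(0.0);plan(p,R)"
```

```text
t 11.82 at [0.5959 0.1896 0.0885] yaw -4.2 tilt 18.1 gap 1.002 F [0.1 0.7 0. ] gf 0.0
travel [-0.0013  0.0003  0.0011] turn [ 0.     -0.0004  0.0001] rows 0.0
```

Call:
{"name": "apply_moves", "arguments": {
  "claw": [0.2,-0.3,-1,-1,-1],
  "travel": [
    [-0.001,0,0.001],
    [-0.001,0,0.001],
    [-0.001,0,0.001],
    [-0.001,0,0.001],
    [-0.001,0,0.001]
  ],
  "turn": [
    [0,0,0],
    [0,0,0],
    [0,0,0],
    [0,0,0],
    [0,0,0]
  ],
  "newtons": 60
}}

```text
t: 12.23
tcp_pos: [0.5956, 0.1898, 0.0878]
tool_rot: [0.987, -0.037, 0.157, 0.006]
force: [-2.8, 0.8, 4.5]
finger_gap: 0.474
gripper_force: 59.6
```

Call:
{"name": "apply_moves", "arguments": {
  "claw": [-1,-1,-1,-1],
  "travel": [
    [0,0,0],
    [0,0,0],
    [0,0,0],
    [0,0,0]
  ],
  "turn": [
    [0,0,0],
    [0,0,0],
    [0,0,0],
    [0,0,0]
  ]
}}

```text
t: 12.57
tcp_pos: [0.5956, 0.1898, 0.0878]
tool_rot: [0.987, -0.037, 0.157, 0.006]
force: [-1.8, 0.5, 4.8]
finger_gap: 0.469
gripper_force: 59.6
```

```bash
python3 -c "
from h import *
p,R=recpose(0.08);plan(p,R)"
```

```text
t 12.57 at [0.5956 0.1898 0.0878] yaw -4.2 tilt 18.1 gap 0.469 F [-1.8  0.5  4.8] gf 59.6
travel [-0.0297  0.0005 -0.0953] turn [-0.0001 -0.0005 -0.0001] rows 1.9
```

Call:
{"name": "apply_moves", "arguments": {
  "claw": [-1,-1,-1,-1,-1],
  "travel": [
    [-0.006,0,-0.018],
    [-0.015,0,-0.048],
    [-0.024,0,-0.078],
    [-0.035,0,-0.11],
    [-0.045,0,-0.145]
  ],
  "turn": [
    [0,0,0],
    [0,0,0],
    [0,0,0],
    [0,0,0],
    [0,0,0]
  ]
}}

```text
t: 12.98
tcp_pos: [0.5241, 0.1945, 0.186]
tool_rot: [0.987, -0.037, 0.155, 0.006]
force: [-0.2, -0.7, -1.4]
finger_gap: 0.467
gripper_force: 60.9
```

```bash
cat >> h.py <<'E'
def uptarget(origin):
    C0,n=np.load('rec.npy'); O=C0-.008*n
    p,R=np.array([.5956,.1898,.0878]),Ro.from_quat([.987,-.037,.157,.006]).as_matrix()
    F=frame(n); U=frame([-np.cos(np.arctan2(n[1],-n[0]))*1e-6,np.sin(np.arctan2(n[1],-n[0]))*1e-6,1])
    M=U@F.T
    return np.array(origin)+M@(p-O),M@R
E
python3 -c "
from h import *
p,R=uptarget((.6412,-.1641,.225));print(p,R.round(3))
s=manip.sense()
q=s['tcp_pos']; plan(q+[0,0,.06],R)
plan(p,R)
split(p,R,3)"
```

```text
[ 0.63947414 -0.1635607   0.24314576] [[ 0.954 -0.075 -0.29 ]
 [-0.072 -0.997  0.021]
 [-0.291  0.001 -0.957]]
t 12.98 at [0.5241 0.1945 0.186 ] yaw -4.2 tilt 17.9 gap 0.467 F [-0.2 -0.7 -1.4] gf 60.9
travel [ 0.023   0.0001 -0.0714] turn [-0.000e+00 -1.934e-01  1.000e-04] rows 4.9
t 12.98 at [0.5241 0.1945 0.186 ] yaw -4.2 tilt 17.9 gap 0.467 F [-0.2 -0.7 -1.4] gf 60.9
travel [ 0.1903  0.4357 -0.0133] turn [-0.000e+00 -1.934e-01  1.000e-04] rows 9.1
seg [ 0.0634  0.1452 -0.0044] [-0.     -0.0645  0.    ] rows 3.0
seg [ 0.0613  0.1452 -0.0171] [-0.     -0.0645  0.    ] rows 3.0
seg [ 0.0566  0.1452 -0.0291] [-0.     -0.0645  0.    ] rows 3.0
```

Call:
{"name": "apply_moves", "arguments": {
  "claw": [-1,-1,-1,-1,-1],
  "travel": [
    [0.006,0,-0.02],
    [0.012,0,-0.04],
    [0.02,0,-0.06],
    [0.023,0,-0.07],
    [0.023,0,-0.07]
  ],
  "turn": [
    [0,-0.039,0],
    [0,-0.078,0],
    [0,-0.117,0],
    [0,-0.156,0],
    [0,-0.1934,0]
  ]
}}

```text
t: 13.4
tcp_pos: [0.5276, 0.1953, 0.2494]
tool_rot: [0.992, -0.036, -0.124, -0.006]
force: [1.6, 0.1, -1.9]
finger_gap: 0.468
gripper_force: 60.9
```

Call:
{"name": "apply_moves", "arguments": {
  "claw": [-1,-1,-1],
  "travel": [
    [0,0,0],
    [0,0,0],
    [0,0,0]
  ],
  "turn": [
    [0,0,0],
    [0,0,0],
    [0,0,0]
  ]
}}

```text
t: 13.65
tcp_pos: [0.5244, 0.1947, 0.244]
tool_rot: [0.991, -0.037, -0.126, -0.004]
force: [0.1, -0.9, -2.3]
finger_gap: 0.468
gripper_force: 60.9
```

```bash
python3 -c "
from h import *
p,R=uptarget((.6412,-.1641,.225))
plan(p,R)
s=snap('wrist','w4.png');print(manip.sense()['q'])"
```

```text
t 13.65 at [0.5244 0.1947 0.244 ] yaw -4.2 tilt 14.5 gap 0.468 F [ 0.1 -0.9 -2.3] gf 60.9
travel [ 0.1712  0.436  -0.0428] turn [ 0.0001 -0.0133  0.0003] rows 9.0
[0.12907322 0.52715378 1.42207818 0.05010073 1.44102948 1.76071081]
```

View pics/w4.png

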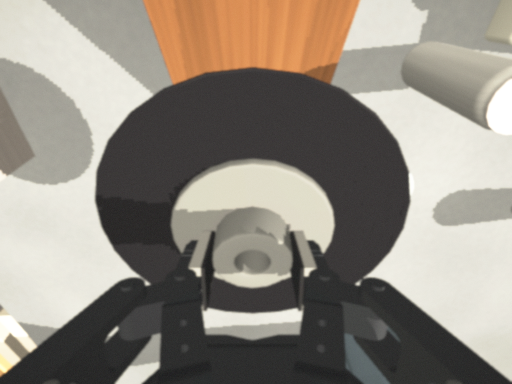

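The hub is held squarely between the pads at (253,250) and the record is level. I'll carry it to the spindle.

Call:
{"name": "apply_moves", "arguments": {
  "claw": [-1,-1,-1,-1,-1],
  "travel": [
    [0.01,0.026,-0.02],
    [0.025,0.065,-0.04],
    [0.041,0.104,-0.043],
    [0.057,0.145,-0.043],
    [0.073,0.186,-0.043]
  ],
  "turn": [
    [0,-0.006,0],
    [0,-0.0133,0],
    [0,-0.0133,0],
    [0,-0.0133,0],
    [0,-0.0133,0]
  ]
}}

```text
t: 14.12
tcp_pos: [0.579, 0.041, 0.2644]
tool_rot: [0.989, -0.036, -0.146, -0.005]
force: [-0.4, -0.1, -1.6]
finger_gap: 0.466
gripper_force: 61.0
```

Call:
{"name": "apply_moves", "arguments": {
  "claw": [-1,-1,-1,-1,-1],
  "travel": [
    [0.016,0.041,0],
    [0.032,0.082,0],
    [0.047,0.12,0],
    [0.06,0.155,0],
    [0.07,0.18,0]
  ],
  "turn": [
    [0,0,0],
    [0,0,0],
    [0,0,0],
    [0,0,0],
    [0,0,0]
  ]
}}

```text
t: 14.53
tcp_pos: [0.6219, -0.108, 0.2474]
tool_rot: [0.989, -0.037, -0.146, -0.005]
force: [0.3, -0.2, -1.6]
finger_gap: 0.47
gripper_force: 61.0
```

Call:
{"name": "apply_moves", "arguments": {
  "claw": [-1,-1,-1,-1,-1],
  "travel": [
    [0.008,0.022,0],
    [0.016,0.043,0],
    [0.022,0.058,0],
    [0.026,0.067,0],
    [0.026,0.069,0]
  ],
  "turn": [
    [0,0,0],
    [0,0,0],
    [0,0,0],
    [0,0,0],
    [0,0,0]
  ]
}}

```text
t: 14.95
tcp_pos: [0.6387, -0.1634, 0.2413]
tool_rot: [0.989, -0.037, -0.146, -0.005]
force: [0.1, -0.2, -1.4]
finger_gap: 0.468
gripper_force: 61.0
```

Call:
{"name": "apply_moves", "arguments": {
  "claw": [-1,-1,-1,-1,-1],
  "travel": [
    [0,0,0],
    [0,0,0],
    [0,0,0],
    [0,0,0],
    [0,0,0]
  ],
  "turn": [
    [0,0,0],
    [0,0,0],
    [0,0,0],
    [0,0,0],
    [0,0,0]
  ]
}}

```text
t: 15.37
tcp_pos: [0.6385, -0.1617, 0.2418]
tool_rot: [0.989, -0.036, -0.146, -0.005]
force: [-0.5, 0.2, -1.7]
finger_gap: 0.468
gripper_force: 61.0
```

```bash
cat > fitrec.py <<'E'
from h import *
from scipy.optimize import least_squares
p,R=uptarget((.6412,-.1641,.225)); plan(p,R)
for nm in('top','scene','wrist'):
    s=snap(nm);C=cloud(s);P=C[~np.isnan(C[...,0])]
    r=np.hypot(P[:,0]-.6412,P[:,1]+.1641); dz=manip.sense()['tcp_pos'][2]-.2431
    m=(r<.084)&(r>.05)&(P[:,2]>.2+dz)&(P[:,2]<.27+dz)
    Q=P[m]; c=np.median(Q,0); 
    A=np.c_[Q[:,:2]-c[:2],np.ones(len(Q))]
    k=np.ones(len(Q),bool)
    for i in range(4):
        x=np.linalg.lstsq(A[k],Q[k,2],rcond=None)[0]; k=abs(A@x-Q[:,2])<.003
    n=np.array([-x[0],-x[1],1]);n/=np.linalg.norm(n)
    h=(P-np.array([c[0],c[1],x[2]]))@n
    d=P[(abs(h)<.003)&(r<.11)]; mid=(d.min(0)+d.max(0))/2
    hub=P[(h>.022)&(h<.03)&(r<.035)]
    print(nm,'n',n.round(4),'disc z',(x[2]+x[0]*(.6412-c[0])+x[1]*(-.1641-c[1])).round(4),'disc mid',mid.round(4),np.ptp(d,0).round(3),'hubbb',((hub.min(0)+hub.max(0))/2).round(4),np.ptp(hub,0).round(3) , 'sp',axfit(C,(.6413,-.1637),.007,.13,.165,.007,.008))
E
python3 fitrec.py
```

```text
t 15.37 at [ 0.6385 -0.1617  0.2418] yaw -4.2 tilt 16.8 gap 0.468 F [-0.5  0.2 -1.7] gf 61.0
travel [ 0.0009  0.0022 -0.002 ] turn [-0.0001 -0.0005  0.0006] rows 0.1Traceback (most recent call last):
  File "fitrec.py", line 17, in <module>
    print(nm,'n',n.round(4),'disc z',(x[2]+x[0]*(.6412-c[0])+x[1]*(-.1641-c[1])).round(4),'disc mid',mid.round(4),np.ptp(d,0).round(3),'hubbb',((hub.min(0)+hub.max(0))/2).round(4),np.ptp(hub,0).round(3) , 'sp',axfit(C,(.6413,-.1637),.007,.13,.165,.007,.008))
                                                                                                                                                 ~~~~~~~^^^
    return umr_minimum(a, axis, None, out, keepdims, initial, where)
ValueError: zero-size array to reduction operation minimum which has no identity
```

```bash
sed -i "s/('top','scene','wrist')/('scene','wrist')/; s/^    print(nm/    if len(hub)==0: hub=np.zeros((1,3))\n    print(nm/" fitrec.py; python3 fitrec.py
```

```text
t 15.42 at [ 0.6385 -0.1619  0.2418] yaw -4.2 tilt 16.8 gap 0.465 F [-0.6  0.5 -1.4] gf 61.0
travel [ 0.0008  0.002  -0.002 ] turn [-0.0001 -0.0005  0.0006] rows 0.1
scene n [0.0016 0.004  1.    ] disc z 0.2326 disc mid [ 0.6414 -0.1599  0.2325] [0.174 0.175 0.006] hubbb [ 0.6423 -0.1572  0.2585] [0.04  0.055 0.007] sp (array([ 0.6427, -0.1635]), 39, np.float64(0.001))
wrist n [-0.0014  0.0014  1.    ] disc z 0.2309 disc mid [ 0.64   -0.1629  0.2311] [0.176 0.176 0.006] hubbb [ 0.6401 -0.1639  0.2569] [0.043 0.067 0.008] sp (None, 0)
```

The record is level over the spindle and both cameras ask for about (+1,−2) mm. I'll align and lower it slowly.

Call:
{"name": "apply_moves", "arguments": {
  "claw": [-1,-1,-1,-1,-1],
  "travel": [
    [0.0014,0.0027,0],
    [0.0014,0.0027,0],
    [0.006,0.0027,0.015],
    [0.012,0.0027,0.035],
    [0.018,0.0027,0.0545]
  ],
  "turn": [
    [0,0,0],
    [0,0,0],
    [0,0,0],
    [0,0,0],
    [0,0,0]
  ]
}}

```text
t: 15.93
tcp_pos: [0.6395, -0.1649, 0.1948]
tool_rot: [0.989, -0.037, -0.146, -0.005]
force: [-0.6, -0.1, -2.3]
finger_gap: 0.469
gripper_force: 61.0
```

Call:
{"name": "apply_moves", "arguments": {
  "claw": [-1,-1,-1,-1,-1],
  "travel": [
    [0.0036,0,0.012],
    [0.0073,0,0.024],
    [0.011,0,0.036],
    [0.0127,0,0.042],
    [0.0127,0,0.042]
  ],
  "turn": [
    [0,0,0],
    [0,0,0],
    [0,0,0],
    [0,0,0],
    [0,0,0]
  ]
}}

```text
t: 16.35
tcp_pos: [0.6388, -0.1645, 0.1591]
tool_rot: [0.988, -0.036, -0.147, -0.006]
force: [0.3, 0.8, -2.1]
finger_gap: 0.466
gripper_force: 61.0
```

```bash
python3 fitrec.py; python3 -c "
from h import *
p,R=uptarget((.6412,-.1641,.125)); plan(p,R)"
```

```text
t 16.35 at [ 0.6388 -0.1645  0.1591] yaw -4.2 tilt 17.0 gap 0.466 F [ 0.3  0.8 -2.1] gf 61.0
travel [-0.0299 -0.0013 -0.1008] turn [-0.0004  0.0003  0.0004] rows 2.0
scene n [1.4e-03 5.0e-04 1.0e+00] disc z 0.1501 disc mid [ 0.6417 -0.1648  0.15  ] [0.174 0.178 0.006] hubbb [ 0.6428 -0.1595  0.1762] [0.039 0.06  0.008] sp (None, 1)
wrist n [-5.0e-04  1.2e-03  1.0e+00] disc z 0.1492 disc mid [ 0.6406 -0.1657  0.1493] [0.175 0.175 0.006] hubbb [ 0.6414 -0.1655  0.1752] [0.042 0.066 0.008] sp (array([ 0.6372, -0.1652]), 20, np.float64(0.0004))
t 16.45 at [ 0.6397 -0.1649  0.1608] yaw -4.2 tilt 16.8 gap 0.467 F [ 0.1  0.3 -1.4] gf 61.0
travel [ 0.006  -0.0017  0.0213] turn [-0.0001 -0.0006  0.0003] rows 0.4
```

Call:
{"name": "apply_moves", "arguments": {
  "claw": [-1,-1,-1,-1,-1],
  "travel": [
    [0.002,-0.0005,0.007],
    [0.004,-0.0005,0.013],
    [0.005,-0.0005,0.016],
    [0.0053,-0.0005,0.018],
    [0.0053,-0.0005,0.018]
  ],
  "turn": [
    [0,0,0],
    [0,0,0],
    [0,0,0],
    [0,0,0],
    [0,0,0]
  ]
}}

```text
t: 16.87
tcp_pos: [0.6391, -0.1643, 0.1451]
tool_rot: [0.988, -0.037, -0.147, -0.005]
force: [-0.8, -0.2, -1.3]
finger_gap: 0.468
gripper_force: 61.0
```

Call:
{"name": "apply_moves", "arguments": {
  "claw": [-1,-1,-1],
  "travel": [
    [0.0003,0,0.001],
    [0.0006,0,0.002],
    [0.0006,0,0.002]
  ],
  "turn": [
    [0,0,0],
    [0,0,0],
    [0,0,0]
  ]
}}

```text
t: 17.12
tcp_pos: [0.6394, -0.1644, 0.1439]
tool_rot: [0.989, -0.037, -0.146, -0.005]
force: [0.7, -0.5, -0.9]
finger_gap: 0.469
gripper_force: 61.0
```

```bash
python3 fitrec.py
```

```text
t 17.12 at [ 0.6394 -0.1644  0.1439] yaw -4.2 tilt 16.8 gap 0.469 F [ 0.7 -0.5 -0.9] gf 61.0
travel [-0.0359 -0.001  -0.1187] turn [-0.0001 -0.0005  0.0003] rows 2.4
scene n [-1.8e-03 -2.0e-04  1.0e+00] disc z 0.1347 disc mid [ 0.6427 -0.164   0.1347] [0.176 0.178 0.006] hubbb [ 0.6435 -0.158   0.1606] [0.042 0.056 0.008] sp (None, 0)
wrist n [-0.0015  0.0016  1.    ] disc z 0.1331 disc mid [ 0.6404 -0.1654  0.1333] [0.176 0.175 0.006] hubbb [ 0.6415 -0.1654  0.1591] [0.042 0.066 0.008] sp (array([ 0.6424, -0.1637]), 1390, np.float64(0.004))
```

Call:
{"name": "apply_moves", "arguments": {
  "claw": [-1,-1,-1,0.2,1],
  "travel": [
    [0.0003,0,0.001],
    [0.0004,0,0.0014],
    [0.0004,0,0.0014],
    [0.0004,0,0.0014],
    [0.0004,0,0.0014]
  ],
  "turn": [
    [0,0,0],
    [0,0,0],
    [0,0,0],
    [0,0,0],
    [0,0,0]
  ]
}}

```text
t: 17.63
tcp_pos: [0.6394, -0.1644, 0.1427]
tool_rot: [0.989, -0.037, -0.146, -0.005]
force: [0.5, -0.6, 0.2]
finger_gap: 0.725
gripper_force: 0.0
```

Call:
{"name": "apply_moves", "arguments": {
  "claw": [1,1,1],
  "travel": [
    [0,0,0],
    [0,0,0],
    [0,0,0]
  ],
  "turn": [
    [0,0,0],
    [0,0,0],
    [0,0,0]
  ]
}}

```text
t: 17.88
tcp_pos: [0.6393, -0.1644, 0.1426]
tool_rot: [0.989, -0.037, -0.146, -0.005]
force: [0.3, -0.6, 0.8]
finger_gap: 1.0
gripper_force: 0.0
```

Call:
{"name": "apply_moves", "arguments": {
  "claw": [1,1,1,1,1],
  "travel": [
    [-0.006,0,-0.02],
    [-0.015,0,-0.05],
    [-0.024,0,-0.08],
    [-0.033,0,-0.11],
    [-0.042,0,-0.14]
  ],
  "turn": [
    [0,0,0],
    [0,0,0],
    [0,0,0],
    [0,0,0],
    [0,0,0]
  ]
}}

```text
t: 18.3
tcp_pos: [0.6395, -0.1643, 0.2607]
tool_rot: [0.989, -0.037, -0.146, -0.005]
force: [1.0, -0.1, 0.8]
finger_gap: 1.0
gripper_force: 0.0
```

```bash
sed -i 's/^    r=np.hypot.*/    r=np.hypot(P[:,0]-.6412,P[:,1]+.1641); dz=-.09/' fitrec.py; python3 fitrec.py; python3 -c "
from h import *
a=load('scene');
split((.386,.287,.19),Rv(156),3)
split((.386,.287,.19),Rv(-24),3)
print(manip.sense()['q'])"
```

```text
t 18.3 at [ 0.6395 -0.1643  0.2607] yaw -4.2 tilt 16.9 gap 1.0 F [ 1.  -0.1  0.8] gf 0.0
travel [ 0.0063 -0.0009  0.021 ] turn [-0.0002 -0.0003  0.0003] rows 0.4
scene n [ 5.0e-04 -1.4e-03  1.0e+00] disc z 0.1345 disc mid [ 0.6417 -0.1637  0.1346] [0.175 0.178 0.006] hubbb [ 0.6434 -0.163   0.1603] [0.041 0.042 0.008] sp (array([ 0.6406, -0.1624]), 31, np.float64(0.0043))
wrist n [ 1.e-04 -4.e-04  1.e+00] disc z 0.1328 disc mid [ 0.6415 -0.1654  0.1328] [0.175 0.175 0.006] hubbb [ 0.6414 -0.1656  0.1588] [0.041 0.041 0.008] sp (array([ 0.6417, -0.1636]), 649, np.float64(0.0048))
seg [-0.1069 -0.1802  0.0631] [-0.042   0.0078 -0.2941] rows 7.5
seg [ 0.0814 -0.2     0.0357] [-0.042   0.0078 -0.2941] rows 7.5
seg [ 0.2097 -0.0589  0.0211] [-0.042   0.0078 -0.2941] rows 7.5
seg [-0.1069 -0.1802  0.0631] [0.0056 0.0298 0.0363] rows 4.2
seg [-0.1322 -0.1655  0.0549] [0.0056 0.0298 0.0363] rows 4.2
seg [-0.1547 -0.1482  0.0442] [0.0056 0.0298 0.0363] rows 4.2
[-0.38051153  0.6823074   1.06428389 -0.08838261  1.66520001  1.26818366]
```

The record is home: level, disc top at 0.133 m, and concentric. Now the clamp, closing parallel to the roller (tool yaw 65°).

```bash
python3 -c "
from h import *
split((.386,.288,.19),Rv(65),3)"
```

```text
seg [-0.1069 -0.1806  0.0631] [-0.0179  0.0266 -0.1273] rows 4.2
seg [-0.0319 -0.2119  0.046 ] [-0.0179  0.0266 -0.1273] rows 4.2
seg [ 0.0504 -0.2104  0.0348] [-0.0179  0.0266 -0.1273] rows 4.2
```

Call:
{"name": "apply_moves", "arguments": {
  "claw": [1,1,1,1,1],
  "travel": [
    [-0.107,-0.181,0.063],
    [-0.107,-0.181,0.063],
    [-0.107,-0.181,0.063],
    [-0.107,-0.181,0.063],
    [-0.107,-0.181,0.063]
  ],
  "turn": [
    [-0.018,0.027,-0.127],
    [-0.018,0.027,-0.127],
    [-0.018,0.027,-0.127],
    [-0.018,0.027,-0.127],
    [-0.018,0.027,-0.127]
  ]
}}

```text
t: 18.82
tcp_pos: [0.5478, -0.007, 0.2348]
tool_rot: [0.98, 0.166, -0.105, -0.007]
force: [-0.3, -0.3, -0.3]
finger_gap: 1.001
gripper_force: 0.0
```

Call:
{"name": "apply_moves", "arguments": {
  "claw": [1,1,1,1,1],
  "travel": [
    [-0.032,-0.212,0.046],
    [-0.032,-0.212,0.046],
    [-0.032,-0.212,0.046],
    [-0.032,-0.212,0.046],
    [-0.032,-0.212,0.046]
  ],
  "turn": [
    [-0.018,0.027,-0.127],
    [-0.018,0.027,-0.127],
    [-0.018,0.027,-0.127],
    [-0.018,0.027,-0.127],
    [-0.018,0.027,-0.127]
  ]
}}

```text
t: 19.23
tcp_pos: [0.4626, 0.1423, 0.2112]
tool_rot: [0.931, 0.36, -0.056, -0.006]
force: [-0.3, 0.2, -0.2]
finger_gap: 1.004
gripper_force: 0.0
```

Call:
{"name": "apply_moves", "arguments": {
  "claw": [1,1,1,1,1],
  "travel": [
    [0.05,-0.21,0.035],
    [0.05,-0.21,0.035],
    [0.05,-0.21,0.035],
    [0.05,-0.21,0.035],
    [0.05,-0.21,0.035]
  ],
  "turn": [
    [-0.018,0.027,-0.127],
    [-0.018,0.027,-0.127],
    [-0.018,0.027,-0.127],
    [-0.018,0.027,-0.127],
    [-0.018,0.027,-0.127]
  ]
}}

```text
t: 19.65
tcp_pos: [0.3789, 0.2922, 0.1873]
tool_rot: [0.843, 0.538, -0.003, -0.005]
force: [-0.7, 0.7, -0.1]
finger_gap: 0.997
gripper_force: 0.0
```

Call:
{"name": "apply_moves", "arguments": {
  "claw": [1,1,1,1],
  "travel": [
    [0,0,0],
    [0,0,0],
    [0,0,0],
    [0,0,0]
  ],
  "turn": [
    [0,0,0],
    [0,0,0],
    [0,0,0],
    [0,0,0]
  ]
}}

```text
t: 19.98
tcp_pos: [0.385, 0.2883, 0.1886]
tool_rot: [0.845, 0.535, -0.001, -0.003]
force: [0.6, -1.0, 0.0]
finger_gap: 1.004
gripper_force: 0.0
```

```bash
python3 - <<'E'
from h import *
s=snap('wrist','w5.png');C=cloud(s)
print('side',axfit(C,(.386,.288),.025,.025,.055,.025,.008))
for nm,c,r,z0,z1 in(('clamp',(.386,.288),.032,.054,.066),('bottlecap',(.357,.229),.02,.105,.12)):
    m=(np.hypot(C[...,0]-c[0],C[...,1]-c[1])<r)&(C[...,2]>z0)&(C[...,2]<z1);Q=C[m]
    print(nm,((Q.min(0)+Q.max(0))/2).round(4),np.ptp(Q,0).round(4),np.median(Q[:,2]).round(4),len(Q))
plan((.386,.288,.031),Rv(65))
print(proj(s,(.386,.288,.06)))
E
```

```text
side (array([0.3836, 0.2897]), 414, np.float64(0.0013))
clamp [0.3832 0.2895 0.058 ] [0.0509 0.0499 0.0079] 0.0596 1772
bottlecap [0.3565 0.2286 0.1092] [0.0221 0.0228 0.0082] 0.1115 535
t 20.03 at [0.3848 0.2883 0.1886] yaw 64.7 tilt 0.4 gap 0.998 F [ 0.3 -0.4 -0.3] gf 0.0
travel [-1.00e-04  2.70e-03  1.97e-01] turn [-0.002  -0.0006 -0.0019] rows 3.8
[254.66797764 177.17584879]
```

View pics/w5.png

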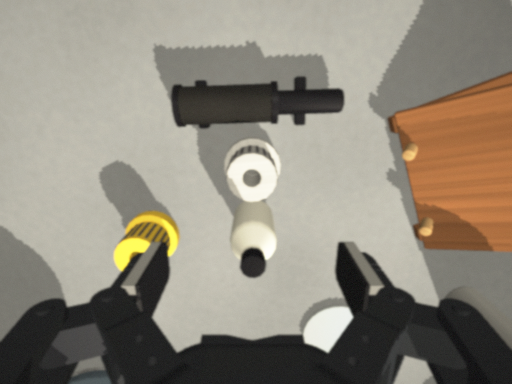

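The clamp's top is centred at (252,178), with the roller above it and the bottle below, both clear of the finger line. Its position is (0.3834, 0.2896).

```bash
python3 -c "
from h import *
plan((.3834,.2896,.034),Rv(65))"
```

```text
t 20.03 at [0.3848 0.2883 0.1886] yaw 64.7 tilt 0.4 gap 0.998 F [ 0.3 -0.4 -0.3] gf 0.0
travel [ 0.0004 -0.0011  0.1933] turn [-0.002  -0.0006 -0.0019] rows 3.7
```

Call:
{"name": "apply_moves", "arguments": {
  "claw": [1,1,1,1,1],
  "travel": [
    [0,-0.001,0.03],
    [0,-0.001,0.06],
    [0,-0.001,0.1],
    [0,-0.001,0.13],
    [0,-0.001,0.13]
  ],
  "turn": [
    [-0.002,-0.0006,-0.002],
    [-0.002,-0.0006,-0.002],
    [-0.002,-0.0006,-0.002],
    [-0.002,-0.0006,-0.002],
    [-0.002,-0.0006,-0.002]
  ]
}}

```text
t: 20.45
tcp_pos: [0.3805, 0.288, 0.081]
tool_rot: [0.843, 0.538, -0.004, -0.001]
force: [0.1, 0.1, -0.6]
finger_gap: 1.002
gripper_force: 0.0
```

Call:
{"name": "apply_moves", "arguments": {
  "claw": [1,1],
  "travel": [
    [0,0,0],
    [0,0,0]
  ],
  "turn": [
    [0,0,0],
    [0,0,0]
  ]
}}

```text
t: 20.62
tcp_pos: [0.3833, 0.29, 0.0854]
tool_rot: [0.843, 0.538, 0.0, -0.0]
force: [0.2, 1.5, 1.4]
finger_gap: 0.997
gripper_force: 0.0
```

```bash
python3 -c "
from h import *
plan((.3834,.2896,.034),Rv(65))"
```

```text
t 20.62 at [0.3833 0.29   0.0854] yaw 65.1 tilt 0.1 gap 0.997 F [0.2 1.5 1.4] gf 0.0
travel [-0.0005  0.0002  0.0642] turn [ 0.0001 -0.0003  0.0005] rows 1.2
```

Call:
{"name": "apply_moves", "arguments": {
  "claw": [1,1,1,1,0.4],
  "travel": [
    [0,0,0.02],
    [0,0,0.045],
    [0,0,0.063],
    [0,0,0.063],
    [0,0,0.063]
  ],
  "turn": [
    [0,0,0],
    [0,0,0],
    [0,0,0],
    [0,0,0],
    [0,0,0]
  ]
}}

```text
t: 21.03
tcp_pos: [0.3829, 0.2904, 0.0352]
tool_rot: [0.843, 0.538, 0.001, -0.0]
force: [0.1, 0.4, -0.5]
finger_gap: 0.882
gripper_force: 0.0
```

Call:
{"name": "apply_moves", "arguments": {
  "claw": [-0.2,-1,-1,-1,-1],
  "travel": [
    [0,0,0],
    [0,0,0],
    [0,0,0],
    [0,0,0],
    [0,0,0]
  ],
  "turn": [
    [0,0,0],
    [0,0,0],
    [0,0,0],
    [0,0,0],
    [0,0,0]
  ],
  "newtons": 70
}}

```text
t: 21.45
tcp_pos: [0.3833, 0.2907, 0.0361]
tool_rot: [0.842, 0.539, 0.002, 0.0]
force: [0.3, -1.1, 8.7]
finger_gap: 0.556
gripper_force: 71.3
```

Call:
{"name": "apply_moves", "arguments": {
  "claw": [-1,-1,-1],
  "travel": [
    [0,0,0],
    [0,0,0],
    [0,0,0]
  ],
  "turn": [
    [0,0,0],
    [0,0,0],
    [0,0,0]
  ]
}}

```text
t: 21.7
tcp_pos: [0.3834, 0.2907, 0.0361]
tool_rot: [0.842, 0.539, 0.002, 0.0]
force: [0.2, -1.5, 8.8]
finger_gap: 0.559
gripper_force: 71.3
```

Call:
{"name": "apply_moves", "arguments": {
  "claw": [-1,-1,-1,-1,-1],
  "travel": [
    [0,0,-0.015],
    [0,0,-0.05],
    [0,0,-0.09],
    [0,0,-0.14],
    [0,0,-0.19]
  ],
  "turn": [
    [0,0,0],
    [0,0,0],
    [0,0,0],
    [0,0,0],
    [0,0,0]
  ]
}}

```text
t: 22.12
tcp_pos: [0.3808, 0.2896, 0.1875]
tool_rot: [0.843, 0.539, -0.002, -0.0]
force: [-0.1, 1.2, -4.9]
finger_gap: 0.558
gripper_force: 74.0
```

```bash
python3 -c "
from h import *
plan((.643,-.164,.25),Rv(65))
split((.643,-.164,.25),Rv(65),3)
print(manip.sense()['q'])"
```

```text
t 22.12 at [0.3808 0.2896 0.1875] yaw 65.2 tilt 0.2 gap 0.558 F [-0.1  1.2 -4.9] gf 74.0
travel [-0.3771  0.5354 -0.0786] turn [-0.0008  0.0007  0.001 ] rows 12.7
seg [-0.1257  0.1785 -0.0262] [-0.0003  0.0002  0.0003] rows 4.2
seg [-0.1255  0.1786 -0.0261] [-0.0003  0.0002  0.0003] rows 4.2
seg [-0.1253  0.1788 -0.0261] [-0.0003  0.0002  0.0003] rows 4.2
[4.15789285e-01 3.99491894e-01 1.83714154e+00 5.43762258e-04
 9.08206837e-01 8.48746964e-01]
```

The clamp is held. I'll lift it further and carry it over.

Call:
{"name": "apply_moves", "arguments": {
  "claw": [-1,-1,-1,-1,-1],
  "travel": [
    [-0.01,0.014,-0.04],
    [-0.03,0.044,-0.078],
    [-0.055,0.08,-0.078],
    [-0.08,0.116,-0.078],
    [-0.105,0.152,-0.078]
  ],
  "turn": [
    [0,0,0],
    [0,0,0],
    [0,0,0],
    [0,0,0],
    [0,0,0]
  ]
}}

```text
t: 22.53
tcp_pos: [0.457, 0.1617, 0.2497]
tool_rot: [0.842, 0.539, 0.0, 0.0]
force: [0.2, -0.1, -4.7]
finger_gap: 0.559
gripper_force: 74.0
```

Call:
{"name": "apply_moves", "arguments": {
  "claw": [-1,-1,-1,-1,-1],
  "travel": [
    [-0.027,0.038,0],
    [-0.054,0.077,0],
    [-0.081,0.115,0],
    [-0.108,0.153,0],
    [-0.135,0.192,0]
  ],
  "turn": [
    [0,0,0],
    [0,0,0],
    [0,0,0],
    [0,0,0],
    [0,0,0]
  ]
}}

```text
t: 22.95
tcp_pos: [0.5506, -0.0011, 0.2483]
tool_rot: [0.843, 0.538, -0.001, -0.001]
force: [-0.3, 0.7, -3.6]
finger_gap: 0.56
gripper_force: 74.0
```

Call:
{"name": "apply_moves", "arguments": {
  "claw": [-1,-1,-1,-1,-1],
  "travel": [
    [-0.027,0.038,0],
    [-0.054,0.077,0],
    [-0.081,0.115,0],
    [-0.105,0.149,0],
    [-0.12,0.17,0]
  ],
  "turn": [
    [0,0,0],
    [0,0,0],
    [0,0,0],
    [0,0,0],
    [0,0,0]
  ]
}}

```text
t: 23.37
tcp_pos: [0.6353, -0.1475, 0.2479]
tool_rot: [0.843, 0.538, -0.001, 0.001]
force: [0.6, 1.0, -4.6]
finger_gap: 0.557
gripper_force: 74.0
```

Call:
{"name": "apply_moves", "arguments": {
  "claw": [-1,-1,-1,-1,-1],
  "travel": [
    [-0.01,0.013,0],
    [-0.015,0.02,0],
    [-0.017,0.021,0],
    [-0.017,0.021,0],
    [-0.017,0.021,0]
  ],
  "turn": [
    [0,0,0],
    [0,0,0],
    [0,0,0],
    [0,0,0],
    [0,0,0]
  ]
}}

```text
t: 23.78
tcp_pos: [0.643, -0.1615, 0.2481]
tool_rot: [0.842, 0.539, -0.001, -0.001]
force: [-0.6, 0.2, -4.1]
finger_gap: 0.558
gripper_force: 74.0
```

Call:
{"name": "apply_moves", "arguments": {
  "claw": [-1,-1,-1,-1],
  "travel": [
    [0,0,0],
    [0,0,0],
    [0,0,0],
    [0,0,0]
  ],
  "turn": [
    [0,0,0],
    [0,0,0],
    [0,0,0],
    [0,0,0]
  ]
}}

```text
t: 24.12
tcp_pos: [0.6439, -0.1626, 0.2485]
tool_rot: [0.842, 0.539, -0.0, -0.0]
force: [0.8, -0.4, -4.7]
finger_gap: 0.555
gripper_force: 74.0
```

```bash
cat > fitc.py <<'E'
from h import *
plan((.642,-.164,.25),Rv(65))
zt=manip.sense()['tcp_pos'][2]-.036
for n in('scene','wrist'):
    s=snap(n);C=cloud(s)
    print(n,'clampgrip',axfit(C,(.642,-.164),.025,zt+.02,zt+.055,.025,.008),'wide',axfit(C,(.642,-.164),.032,zt+.002,zt+.014,.032,.006),'tip',axfit(C,(.6415,-.164),.007,.16,.168,.007,.004),'hub',axfit(C,(.6415,-.164),.021,.14,.157,.021,.006))
    r=np.hypot(C[...,0]-.642,C[...,1]+.164);m=(r<.023)&(r>.01)&(abs(C[...,2]-zt-.06)<.015);print('clamp top z',np.median(C[m][:,2]).round(4),m.sum(),'exp',zt+.06)
E
python3 fitc.py
```

```text
t 24.12 at [ 0.6439 -0.1626  0.2485] yaw 65.2 tilt 0.0 gap 0.555 F [ 0.8 -0.4 -4.7] gf 74.0
travel [-0.0026 -0.0015 -0.0019] turn [-0.0002  0.0001  0.0012] rows 0.1
scene clampgrip (array([ 0.6436, -0.1626]), 185, np.float64(0.0012)) wide (array([ 0.6435, -0.1633]), 67, np.float64(0.0009)) tip (array([ 0.6416, -0.163 ]), 12, np.float64(0.0012)) hub (array([ 0.6419, -0.1639]), 67, np.float64(0.0012))
clamp top z 0.2736 79 exp 0.27245350093173093
wrist clampgrip (array([ 0.6431, -0.1635]), 3249, np.float64(0.001)) wide (array([ 0.6425, -0.1648]), 501, np.float64(0.0002)) tip (None, 0) hub (array([ 0.6414, -0.1656]), 183, np.float64(0.0001))
clamp top z 0.2719 5173 exp 0.27245350093173093
```

The needed correction is about (−1.4,−0.1) mm. I'll lower the clamp.

Call:
{"name": "apply_moves", "arguments": {
  "claw": [-1,-1,-1,-1,-1],
  "travel": [
    [-0.0008,-0.0015,0],
    [-0.0008,-0.0015,0.01],
    [-0.0008,-0.0015,0.022],
    [-0.0008,-0.0015,0.034],
    [-0.0008,-0.0015,0.042]
  ],
  "turn": [
    [0,0,0],
    [0,0,0],
    [0,0,0],
    [0,0,0],
    [0,0,0]
  ]
}}

```text
t: 24.63
tcp_pos: [0.6416, -0.163, 0.2123]
tool_rot: [0.843, 0.539, -0.001, -0.002]
force: [-0.3, -0.4, -4.4]
finger_gap: 0.559
gripper_force: 74.0
```

Call:
{"name": "apply_moves", "arguments": {
  "claw": [-1,-1,-1,-1,-1],
  "travel": [
    [0,0,0.005],
    [0,0,0.01],
    [0,0,0.015],
    [0,0,0.019],
    [0,0,0.019]
  ],
  "turn": [
    [0,0,0],
    [0,0,0],
    [0,0,0],
    [0,0,0],
    [0,0,0]
  ]
}}

```text
t: 25.05
tcp_pos: [0.6423, -0.1632, 0.1987]
tool_rot: [0.843, 0.539, -0.001, -0.001]
force: [0.0, -0.1, -3.3]
finger_gap: 0.559
gripper_force: 74.0
```

```bash
python3 fitc.py
```

```text
t 25.05 at [ 0.6423 -0.1632  0.1987] yaw 65.2 tilt 0.1 gap 0.559 F [ 0.  -0.1 -3.3] gf 74.0
travel [-0.0011 -0.0001 -0.0641] turn [-0.0006  0.0001  0.001 ] rows 1.2
scene clampgrip (array([ 0.6424, -0.1635]), 176, np.float64(0.0012)) wide (array([ 0.6419, -0.1643]), 59, np.float64(0.0007)) tip (None, 0) hub (array([ 0.6424, -0.1636]), 58, np.float64(0.0011))
clamp top z 0.2234 89 exp 0.22272138999726726
wrist clampgrip (array([ 0.6417, -0.164 ]), 3157, np.float64(0.001)) wide (array([ 0.641 , -0.1652]), 448, np.float64(0.0001)) tip (None, 0) hub (None, 0)
clamp top z 0.2226 5411 exp 0.22272138999726726
```

Clean so far, with 3.7 mm to go.

Call:
{"name": "apply_moves", "arguments": {
  "claw": [-1,-1,-1,-1,-1],
  "travel": [
    [0,0,0.0015],
    [0,0,0.003],
    [0,0,0.0045],
    [0,0,0.005],
    [0,0,0.005]
  ],
  "turn": [
    [0,0,0],
    [0,0,0],
    [0,0,0],
    [0,0,0],
    [0,0,0]
  ]
}}

```text
t: 25.57
tcp_pos: [0.6426, -0.1633, 0.1954]
tool_rot: [0.843, 0.539, -0.0, -0.0]
force: [-0.8, -0.8, -4.1]
finger_gap: 0.559
gripper_force: 74.2
```

```bash
python3 fitc.py
```

```text
t 25.57 at [ 0.6426 -0.1633  0.1954] yaw 65.2 tilt 0.1 gap 0.559 F [-0.8 -0.8 -4.1] gf 74.2
travel [-0.0011 -0.0003 -0.0682] turn [-0.0003  0.0001  0.001 ] rows 1.3
scene clampgrip (array([ 0.6427, -0.1632]), 184, np.float64(0.0012)) wide (array([ 0.642 , -0.1642]), 60, np.float64(0.001)) tip (None, 0) hub (array([ 0.6425, -0.1638]), 51, np.float64(0.0011))
clamp top z 0.2203 89 exp 0.21940660224126718
wrist clampgrip (array([ 0.6418, -0.1641]), 3232, np.float64(0.001)) wide (array([ 0.6411, -0.1653]), 471, np.float64(0.0001)) tip (None, 0) hub (None, 0)
clamp top z 0.2189 5389 exp 0.21940660224126718
```

Call:
{"name": "apply_moves", "arguments": {
  "claw": [-1,-1,-1,0.2,1],
  "travel": [
    [0,0,0.0008],
    [0,0,0.0015],
    [0,0,0.0015],
    [0,0,0.0015],
    [0,0,0.0015]
  ],
  "turn": [
    [0,0,0],
    [0,0,0],
    [0,0,0],
    [0,0,0],
    [0,0,0]
  ]
}}

```text
t: 26.08
tcp_pos: [0.6432, -0.1636, 0.1948]
tool_rot: [0.843, 0.539, 0.0, 0.001]
force: [0.3, 0.8, 0.4]
finger_gap: 0.721
gripper_force: 0.0
```

Call:
{"name": "apply_moves", "arguments": {
  "claw": [1,1,1],
  "travel": [
    [0,0,0],
    [0,0,0],
    [0,0,0]
  ],
  "turn": [
    [0,0,0],
    [0,0,0],
    [0,0,0]
  ]
}}

```text
t: 26.33
tcp_pos: [0.6428, -0.1634, 0.1943]
tool_rot: [0.843, 0.539, -0.0, -0.0]
force: [-0.0, 0.3, -0.2]
finger_gap: 0.999
gripper_force: 0.0
```

Call:
{"name": "apply_moves", "arguments": {
  "claw": [1,1,1,1,1],
  "travel": [
    [0,0,-0.02],
    [0,0,-0.05],
    [0,0,-0.08],
    [0,0,-0.11],
    [0,0,-0.14]
  ],
  "turn": [
    [0,0,0],
    [0,0,0],
    [0,0,0],
    [0,0,0],
    [0,0,0]
  ]
}}

```text
t: 26.75
tcp_pos: [0.6426, -0.1633, 0.3073]
tool_rot: [0.843, 0.539, -0.0, -0.0]
force: [1.2, 0.5, -0.7]
finger_gap: 0.999
gripper_force: 0.0
```

Call:
{"name": "apply_moves", "arguments": {
  "claw": [1,1,1],
  "travel": [
    [0,0,0],
    [0,0,0],
    [0,0,0]
  ],
  "turn": [
    [0,0,0],
    [0,0,0],
    [0,0,0]
  ]
}}

```text
t: 27.0
tcp_pos: [0.6421, -0.1631, 0.3053]
tool_rot: [0.843, 0.539, -0.001, -0.001]
force: [0.2, 0.6, -0.7]
finger_gap: 1.002
gripper_force: 0.0
```

```bash
sed -i 's/^zt=.*/zt=.159/' fitc.py; python3 fitc.py; python3 fitrec.py; python3 -c "
from h import *
b=load('scene');p=proj(b,(.64,-.163,.12)).astype(int);cv2.imwrite('pics/e.png',cv2.resize(np.ascontiguousarray(b['pixels'][p[1]-80:p[1]+80,p[0]-100:p[0]+100,::-1]),(800,640)[:2] if 0 else (700,560)))"
```

```text
t 27.0 at [ 0.6421 -0.1631  0.3053] yaw 65.2 tilt 0.1 gap 1.002 F [ 0.2  0.6 -0.7] gf 0.0
travel [-0.0011  0.0005  0.0692] turn [-0.0007  0.0001  0.001 ] rows 1.3
scene clampgrip (array([ 0.6427, -0.1636]), 174, np.float64(0.0012)) wide (array([ 0.6424, -0.1644]), 59, np.float64(0.0008)) tip (None, 0) hub (array([ 0.6427, -0.1644]), 43, np.float64(0.0011))
clamp top z 0.2202 92 exp 0.219
wrist clampgrip (array([ 0.642 , -0.1641]), 717, np.float64(0.0013)) wide (array([ 0.6416, -0.1651]), 158, np.float64(0.0004)) tip (array([ 0.6407, -0.1671]), 13, np.float64(0.0001)) hub (None, 0)
clamp top z 0.2187 1898 exp 0.219
t 27.1 at [ 0.6417 -0.1629  0.3043] yaw 65.2 tilt 0.3 gap 1.002 F [ 0.5 -0.2  0.2] gf 0.0
travel [-0.0019 -0.0019  0.0764] turn [ 0.0555 -0.0814  0.3831] rows 9.9
scene n [-0.0013 -0.0019  1.    ] disc z 0.1345 disc mid [ 0.6433 -0.1627  0.1346] [0.174 0.175 0.006] hubbb [ 0.6485 -0.148   0.1625] [0.05  0.03  0.004] sp (None, 1)
wrist n [ 1.e-04 -5.e-04  1.e+00] disc z 0.1328 disc mid [ 0.6417 -0.1654  0.1328] [0.175 0.176 0.006] hubbb [ 0.651  -0.1447  0.1613] [0.042 0.023 0.003] sp (None, 4)
```

View pics/e.png

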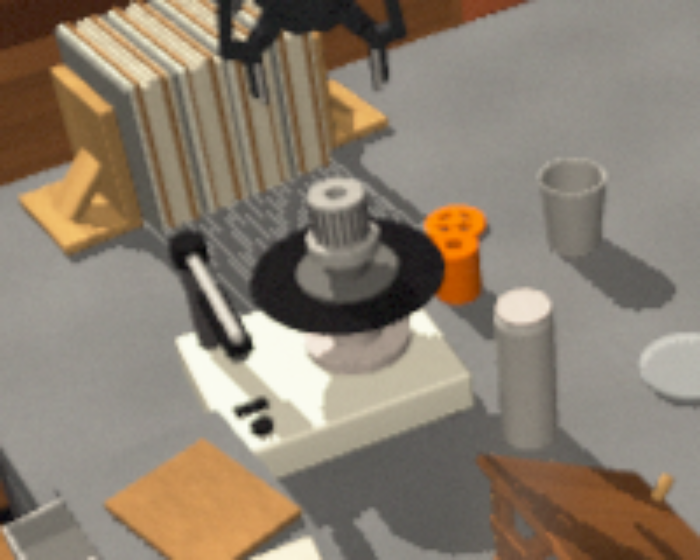

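The stack is home: clamp at (340,225) on the level record, with the hand clear above. Cup, canister and coaster are standing. Handing in.

```bash
python3 -c "
from station import manip
print(manip.sign_off())"
```

```text
the job is handed in; nothing more can be done
None
```

The sleeve, single and clamp are on the spindle and measured fully home, each lowered all the way and let go; the job was handed in at about 27 s, and no verdict came back.

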